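Slide a fuse carrier into a guarded-lever quarantine case

TASK

Put the long fuse carrier away in the black case: pick it up by its fin, turn it square to the sloping metal slide and lay it flat between the cheeks with one end against the apron of the shut lid, and let go. Then reach in under the clear guard with the tool tilted, press the lever down and hold the glass lid raised until the carrier has slid right down inside, and ease the lever back up so that the lid closes without slamming. Move the lid only with the lever, and leave the other things on the bench where they are.

Things in the scene. Friction and masses are not known exactly. Their poses are not given: they have to be found in the camera images.
- carrier_center (a point): Long fuse carrier, loose, 0.2-0.33 kg: red ceramic block with copper ends, 90 long (x) x 40 wide (y) x 28 mm high, with a centred red grip fin on top, 50 long (x) x 14 thick (y) x 36 mm high: 64 mm high in all. Point: its centre, 32 mm over the underside; z up. Starts upright on the bench, any yaw, right (-y) of the case; may swap places with the short carrier. Either end may lead.
- short_carrier: Bystander, loose: a shorter and wider red ceramic fuse carrier with copper ends, 60 x 50 x 22 mm, with a low fin 30 x 14 x 20 mm on top. Origin at the centre of its underside.
- case: Fixed black case, 90 (x) x 200 (y) x 146 mm high, on a base plate 130 x 230 x 10 mm. Origin: centre of its underside, on the bench; x points away from the robot, within 15 degrees. The lid lever and its guard stick out of the end at -y; the slide comes in from the +y end, standing on a post below its top end.
- guard_edge (a point): Middle of the lower outer edge of the fixed clear plastic guard over the lever. The plate is 76 mm wide (x), 3 mm thick, 132 to 135 mm above the bench, and runs from here 89 mm inward (+y) to the case's end wall. Below it the outer (-y) end and the sides are open, but for gussets at x = +-36 mm within 22 mm of the wall. Axes as case.
- slide: Fixed polished metal slide, slippery (friction about 0.15), sloping 0.38 rad (21.8 degrees). Origin on its floor at the case's mouth, mid-width; y points up the slope (out of the case), x across, z square to the floor. Outside, y = 15 to 150 mm, it has cheeks 12 mm high with inner faces at x = +-25 mm, and lips that flare outwards above them to 24 mm over the floor (x = +-37).
- slide_wait (a point): Point on the slide's floor under the centre of a carrier that waits with its end against the shut lid's apron (54 mm up the slope from the mouth); axes as slide. A carrier let go up to 25 mm higher slides down to here. The slide goes on down inside the case to a stop wall: a carrier fully home has its centre about 190 mm further down the slope than this point.
- lever_pad (a point): Point on the upper face of the lever's flat steel paddle, mid-width, 10 mm in from its free end; 75 mm above the bench when the lever is up. The paddle is 50 mm wide (case x); its free end is 10 mm further out (case -y). Lever up, the guard's underside is 57 mm above and its edge 12 mm further out. Axes, lever up: x inward (case +y), y = case -x, z up.
- lever (a joint): Lid-lift lever, rad: 0 = up (rest), 0.165 = fully down at its stop. Level hinge along the case's x, 92 mm inward (case +y) of lever_pad and 4 mm below it, so the pad goes down about 15 mm. Takes about 8 to 10 N at the pad and springs back by itself, taking the linked lid with it.
- lid (a joint): Glass lid in a steel frame, rad: 0 = shut, 0.60 = fully raised; follows the lever (lid = 3.64 x lever). Hinged at the case's -y end, 150 mm above the bench; its +y end, with the apron that closes the mouth, rises. The carrier passes beneath once it is raised about 0.40. If the lever is let go suddenly the lid slams.
- carrier: The long fuse carrier as a whole (see carrier_center). Origin: centre of its underside; same axes.
- test_plug: Bystander, loose: squat round brass test plug, 60 mm diameter, 66 mm high. Origin at the centre of its underside.
- driver: Bystander, loose: bright steel torque driver lying flat, 165 mm long, handle 32 mm diameter. Origin under its middle, on the bench; x along it.
- terminal_block: Bystander, fixed: black block 50 (x) x 120 (y) x 30 mm with four steel knurled terminals on top, 56 mm high in all. Origin at the centre of its underside.
- lid_apron (a point): Middle of the outer face of the apron at the moving (+y) end of the glass lid; shut, it stands square to the slide's floor. The apron is 60 mm wide (x) and 36 mm deep, to 7 mm above the slide's floor when shut; the lid is 90 (x) x 180 (y) mm, 7 mm thick, and is level when shut. Axes turn with the lid: as the case's when shut.
There are look-alikes about, which are no part of the job. Leave any blue or green look-alike of the carrier alone.

How it is judged:
On the way, in this order (a step that is already met when the one before it is completed fails the run):
1. the long carrier lies on the slide outside the shut lid, square between the cheeks, let go (y of carrier_center in the frame of slide between 0.035 and 0.085 m and x of carrier_center in the frame of slide between -0.01 and 0.01 m and z of carrier_center in the frame of slide between 0.024 and 0.04 m and angle between the y axis of slide and the x axis of carrier_center, either way round below 0.15 rad and value of joint lid below 0.03 rad and contact force between the fingers and carrier below 0.2 N and linear speed of carrier below 0.03 m/s), for 0.2 s.
2. the lid is held raised and the carrier has slid right down into the case (y of carrier_center in the frame of slide between -0.2 and -0.115 m and x of carrier_center in the frame of slide between -0.012 and 0.012 m and z of carrier_center in the frame of slide between 0.02 and 0.045 m and value of joint lid above 0.35 rad), for 0.2 s.
At the end, for the whole second after the job is handed in: The long carrier lies at rest right down inside the case, square in the slide (its centre 115 mm or more below the mouth along the slope, within 12 mm of the slide's middle, within 0.15 rad), the lid is shut (under 0.03 rad), and the carrier is released (y of carrier_center in the frame of slide between -0.2 and -0.115 m and x of carrier_center in the frame of slide between -0.012 and 0.012 m and z of carrier_center in the frame of slide between 0.02 and 0.045 m and angle between the y axis of slide and the x axis of carrier_center, either way round below 0.15 rad and value of joint lid below 0.03 rad and linear speed of carrier below 0.02 m/s and contact force between the fingers and carrier below 0.2 N); the robot touches nothing.
It fails at once if the robot pushes on the lid itself (contact force between any of the fingers, the arm and lid above 2 N).
It fails at once if the lid slams (closing faster than 2.5 rad/s) (velocity of joint lid below -2.5 rad/s).
It fails at once if the short carrier is moved more than 20 mm (distance of short_carrier from where it was at the start of the episode above 0.02 m).
It fails at once if the test plug is moved more than 20 mm (distance of test_plug from where it was at the start of the episode above 0.02 m).
It fails at once if the driver is moved more than 20 mm (distance of driver from where it was at the start of the episode above 0.02 m).
It also fails if it takes over 54 s, if anything falls off the work surface, if the arm or the gripper's body presses on something with over 40 N, if the wrist force passes 120 N, or if a joint passes its speed limit or range.

ROBOT

A 6-joint arm with a two-finger parallel gripper is mounted at the origin on the work surface. World frame = base frame: x ahead of the robot, y to its left, z up, the work surface at z = 0. Lengths are in m, angles in rad, forces in N, time in s.
With the tool pointing down it reaches from about 0.35 to 0.775 m from the base axis. Payload 7.3 kg.
Tool frame: the origin (TCP) lies at the very end of the fingers, on their centre line; the grasp point (between the pads) lies 19 mm behind it; x points along the fingers, y is the direction in which the jaws open and shut, and the axes are right-handed (so a half turn about x gives the same grasp; the last joint's range is limited). The gripper opens to 92 mm and grips with 3 to 60 N. Pads are 19 mm wide; open, the fingers measure 130 mm over their backs; the gripper's body (75 mm by 190 mm) begins 47 mm behind the grasp point.
Start: joints at [-1.258, 0.342, 1.524, -0, 1.275, -0.146], TCP at [0.233, -0.471, 0.227] pointing down, gripper open.
Joint ranges: [-2.53, 2.53], [-0.77, 2.02], [0.04, 2.7], [-1, 4.14], [0.28, 2.66], [-3.11, 3.11]. Speed limits (rad/s): [2.57, 2.57, 3.14, 3.14, 3.14, 3.14].

INTERFACE

Orientations are given as [roll, pitch, yaw] about the fixed x, y, z axes, in that order (R = Rz(yaw) Ry(pitch) Rx(roll)).
In Python, from cell import robot gives the robot as it stands.
- The arm moves only by the tool play_rows, never from a script. Its argument "moves" is a list that holds one entry, the list of rows, each a list of 5 numbers: the shift along the tool's x, y, z in m, then the turn about the tool's x in degrees, then the opening, from -1 (shut) to 1 (fully open), so that 0 is half open. A call has exactly 10 rows; each row shifts and turns the pose as measured when the row begins, along the tool's axes as they then stand; what a row does not reach is not made up. A row lasts 1/10 s, in which the tool goes at most 50 mm and 8.59 degrees, less where a joint would pass 70% of its speed; a pose out of reach is approached as far as the arm can. A call with a gripper value outside its range is refused whole. The fingers move at their own pace and stop on an object; "grip_force" is the grip in N (left out, the last holds). Time passes only in rows, so rows that do not move let the fingers close, or fill a call up. It gives the time, the measured TCP pose, the force and the opening at its end, in the units of the state.
- robot.observe(): the state, without advancing time (a new reading comes with each control period).
- robot.read_camera(name): name is "side" or "top" or "wrist"; returns the picture (480x640x3 uint8, red, green, blue); there is no depth.
- robot.get_calibration(name): a dict with "mtx" (3x3 intrinsics, pixels), "view" (4x4, takes a point from world to camera coordinates). Camera axes: x right, y up, looking along -z (the intrinsics and any distortion apply to the point x, -y, -z); pixel columns grow to the right and rows downward; lengths in m; the calibration is good to about 2 mm. A picture is of the moment at which its call begins: read the wrist's pose just before it. get_calibration takes no time and is no camera call; for the wrist camera it gives the pose at the moment of the call.
- robot.hand_in(): hands the job in, once; it reports no verdict.
Trained networks look in the newest picture that a camera, given by its name, has taken for a name from the list of things; names that differ only in an ending like _2 or _b are one class to them, and where a whole thing is asked for, a point or a joint stands for the part that bears it (a point fixed in the world has none). Each returns a list of dicts, best first, with "score" (0 to 1); they miss things now and then, are a little off and sometimes report something else, mostly with a low value. They report only what shows in the picture. A call takes as long as a camera call. They do not tell look-alikes from the thing itself.
- robot.spot_in(camera, label): "point" ([column, row] in pixels, amid what is visible of it).
The state is a dict: "time": time; "qpos": joint angles; "qvel": joint speeds; "joint_efforts": joint torques, N m; "tool_pos": TCP position; "tool_rot": TCP orientation; "contact_force": force on the tool from outside, world axes, zero at the start; "torque": the same for the moment, N m; "opening": finger opening in m.
Only numpy, scipy, OpenCV 4.12 (cv2) and the standard library are available. Lean on these libraries where they do the work, as an engineer would, in place of code of your own. Each camera call takes 0.05 s, during which the arm holds its last target.

## Working session

There is one attempt and no reset: what is moved stays moved. The work goes in short steps, Python scripts to look and compute and a tool call to move; the robot and the scene stay as the last step left them, time stands still between calls to the robot, and variables do not carry over. Pictures are saved under pics/ and viewed, and the job is handed in when it is done.

Besides the shell and the picture viewer there is one more tool, called as a command line: name --argument value ..., lists and objects as JSON in quotes. play_rows: Moves the arm, as the interface text tells. Its arguments: {"type":"object","properties":{"moves":{"type":"array"},"grip_force":{"type":"number"}},"required":["moves"]}

```bash
ls; mkdir -p pics; python3 - <<'E'
from cell import robot
import cv2
s=robot.observe(); print(s)
for n in ("side","top","wrist"):
    im=robot.read_camera(n); cv2.imwrite(f"pics/{n}0.png",im[:,:,::-1])
    c=robot.get_calibration(n); print(n,c)
E
```

```text
pics
{'time': 0.0, 'qpos': array([-1.25800135e+00,  3.42718667e-01,  1.52501552e+00,  2.05697524e-05,
        1.27540003e+00, -1.46015977e-01]), 'qvel': array([-0.00016769, -0.00162765,  0.00176572, -0.00126853,  0.00064026,
        0.00012038]), 'joint_efforts': array([ 4.26207798e-04, -4.31237698e+01, -2.44217741e+01,  7.15392851e-02,
        5.61062491e-02, -1.20130626e-04]), 'tool_pos': array([ 0.23240494, -0.47030458,  0.2260476 ]), 'tool_rot': array([-1.72957116,  1.56925465,  1.87082644]), 'contact_force': array([0.1315735 , 0.41968541, 0.15797687]), 'torque': array([ 0.00317804,  0.04333292, -0.0256274 ]), 'opening': 0.09182545451875476}
side {'mtx': array([[457.86097959,   0.        , 322.84441051],
       [  0.        , 457.86097959, 241.58218436],
       [  0.        ,   0.        ,   1.        ]]), 'view': array([[-0.94368458, -0.33083874, -0.00226942,  0.50964345],
       [ 0.23900777, -0.68645684,  0.68676946, -0.25112461],
       [-0.2287678 ,  0.64755134,  0.72687176, -0.96943332],
       [ 0.        ,  0.        ,  0.        ,  1.        ]])}
top {'mtx': array([[543.46074902,   0.        , 312.33392825],
       [  0.        , 543.46074902, 236.5968211 ],
       [  0.        ,   0.        ,   1.        ]]), 'view': array([[-0.01828309, -0.99972357,  0.01478198, -0.06777899],
       [ 0.99510194, -0.01675806,  0.09742328, -0.55786303],
       [-0.09714864,  0.01649077,  0.99513326, -1.56749261],
       [ 0.        ,  0.        ,  0.        ,  1.        ]])}
wrist {'mtx': array([[385.07261369,   0.        , 318.03150673],
       [  0.        , 385.07261369, 242.2915837 ],
       [  0.        ,   0.        ,   1.        ]]), 'view': array([[ 0.44327106, -0.89638699, -0.00105832, -0.52421842],
       [ 0.86528182,  0.42819702, -0.26064282,  0.031859  ],
       [ 0.23409   ,  0.11461967,  0.96543472, -0.38943963],
       [ 0.        ,  0.        ,  0.        ,  1.        ]])}
```

View pics/top0.png

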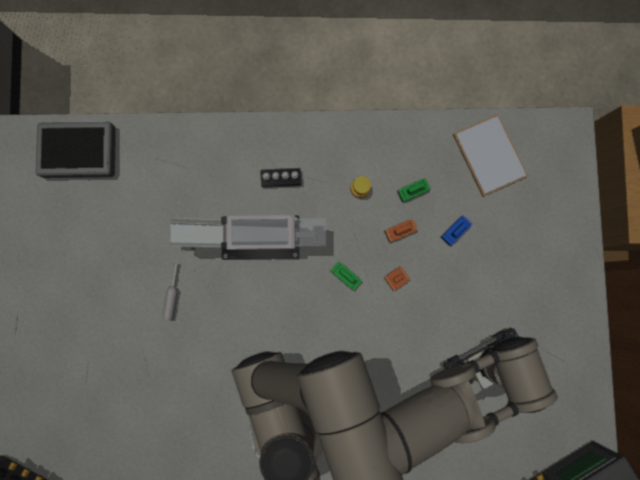

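View pics/side0.png

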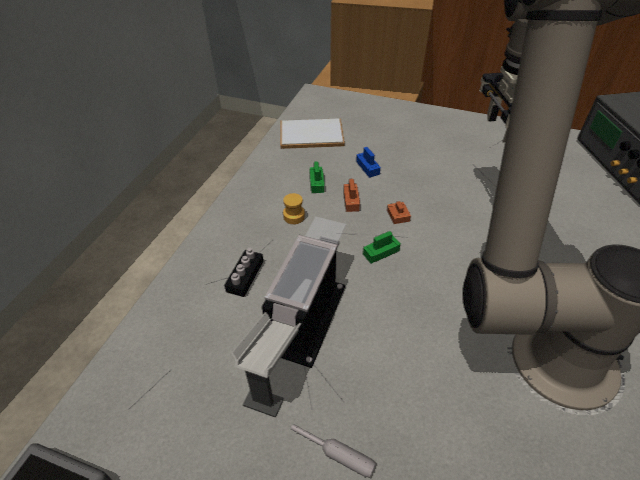

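View pics/wrist0.png

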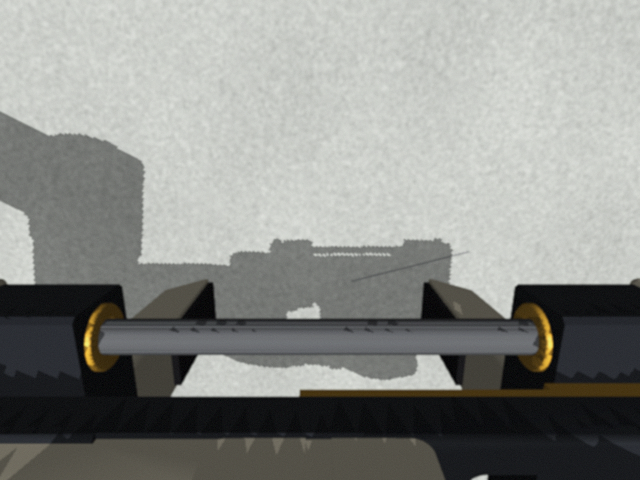

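```bash
cat > h.py <<'E'
import numpy as np, cv2
from cell import robot
from scipy.spatial.transform import Rotation as R
def proj(c,P):
    P=np.atleast_2d(P); q=P@c['view'][:3,:3].T+c['view'][:3,3]; q=q*[1,-1,-1]
    p=q@c['mtx'].T; return p[:,:2]/p[:,2:]
def ray(c,uv):
    d=np.linalg.inv(c['mtx'])@np.array([uv[0],uv[1],1.]); d=d*[1,-1,-1]
    Rm=c['view'][:3,:3]; o=-Rm.T@c['view'][:3,3]; return o,Rm.T@d
def onz(c,uv,z):
    o,d=ray(c,uv); return o+d*(z-o[2])/d[2]
def tri(c1,u1,c2,u2):
    A=[];b=[]
    for c,u in((c1,u1),(c2,u2)):
        o,d=ray(c,u); d/=np.linalg.norm(d); M=np.eye(3)-np.outer(d,d);A.append(M);b.append(M@o)
    A=np.vstack(A);b=np.hstack(b);x,*_=np.linalg.lstsq(A,b,rcond=None); return x,np.linalg.norm(A@x-b)
def T():
    s=robot.observe(); return s,R.from_euler('xyz',s['tool_rot']).as_matrix()
E
python3 - <<'E'
from h import *
print([a for a in dir(robot) if a[0]!='_'])
ct=robot.get_calibration("top");cs=robot.get_calibration("side")
for n in ["carrier","short_carrier","case","guard_edge","slide","slide_wait","lever_pad","lid_apron","test_plug","driver","terminal_block"]:
    a=robot.spot_in("top",n);b=robot.spot_in("side",n)
    print(n,[(np.round(x['point']),round(x['score'],2)) for x in a[:5]],[(np.round(x['point']),round(x['score'],2)) for x in b[:5]])
    if a and b: print('   ',tri(ct,a[0]['point'],cs,b[0]['point']))
print(robot.observe()['time'])
E
```

```text
['IKError', 'get_calibration', 'hand_in', 'observe', 'read_camera', 'spot_in']
carrier [(array([458., 230.]), 0.9), (array([416., 191.]), 0.87), (array([399., 229.]), 0.61), (array([347., 277.]), 0.56)] [(array([315., 176.]), 0.91), (array([350., 197.]), 0.86), (array([368., 162.]), 0.75), (array([378., 246.]), 0.55)]
    (array([ 0.65629485, -0.50215228, -0.05406602]), np.float64(0.11687811172124574))
short_carrier [(array([397., 275.]), 0.92)] [(array([400., 211.]), 0.79)]
    (array([ 0.43476546, -0.32556486,  0.01270658]), np.float64(0.008794375209452861))
case [(array([251., 237.]), 0.62)] [(array([292., 315.]), 0.93)]
    (array([0.56478286, 0.10480638, 0.03749121]), np.float64(0.011968391858756698))
guard_edge [(array([249., 234.]), 0.93), (array([395., 275.]), 0.71)] [(array([292., 314.]), 0.93)]
    (array([0.5683453 , 0.1063017 , 0.04510272]), np.float64(0.006239341517497255))
slide [(array([198., 233.]), 0.65)] [(array([260., 346.]), 0.59)]
    (array([0.57137265, 0.24130394, 0.12319829]), np.float64(0.01151545973664103))
slide_wait [(array([199., 233.]), 0.61)] [(array([262., 346.]), 0.67), (array([352., 194.]), 0.38)]
    (array([0.56906386, 0.23831225, 0.11903211]), np.float64(0.010785227942157916))
lever_pad [(array([260., 230.]), 0.57)] []
lid_apron [(array([258., 229.]), 0.86)] [(array([297., 277.]), 0.87)]
    (array([0.57055931, 0.07245899, 0.13072219]), np.float64(0.0020546888366858164))
test_plug [(array([360., 189.]), 0.91)] [(array([293., 210.]), 0.86), (array([301., 278.]), 0.41)]
    (array([ 0.70096038, -0.2207465 ,  0.02770361]), np.float64(0.005505295423941108))
driver [(array([173., 298.]), 0.61)] [(array([339., 456.]), 0.62)]
    (array([ 0.38671842,  0.33733523, -0.00998726]), np.float64(0.004382820662280022))
terminal_block [(array([282., 174.]), 0.9)] [(array([244., 271.]), 0.71)]
    (array([0.74640202, 0.00810415, 0.00879463]), np.float64(0.002956315217729662))
1.25
```

```bash
python3 - <<'E'
import cv2
t=cv2.imread('pics/top0.png');s=cv2.imread('pics/side0.png')
cv2.imwrite('pics/c1.png',cv2.resize(t[180:300,330:490],None,fx=5,fy=5,interpolation=cv2.INTER_CUBIC))
cv2.imwrite('pics/c2.png',cv2.resize(t[200:270,160:340],None,fx=4.4,fy=4.4,interpolation=cv2.INTER_CUBIC))
cv2.imwrite('pics/c3.png',cv2.resize(s[200:420,220:420],None,fx=2.7,fy=2.7,interpolation=cv2.INTER_CUBIC))
E
```

```text
(no output)
```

View pics/c1.png

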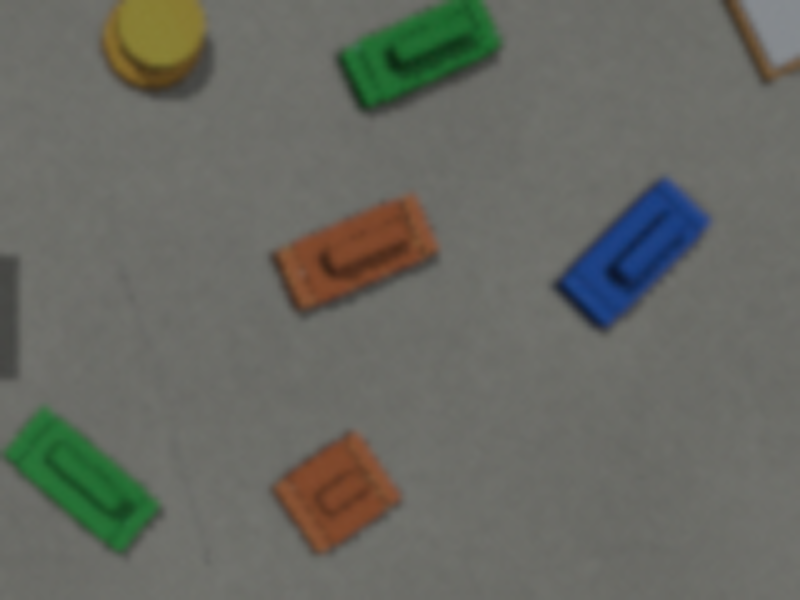

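View pics/c2.png

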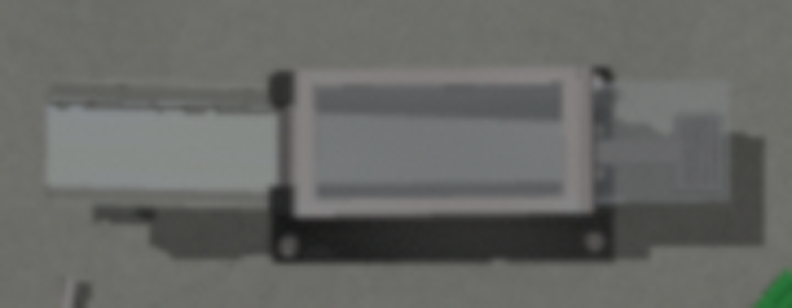

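View pics/c3.png

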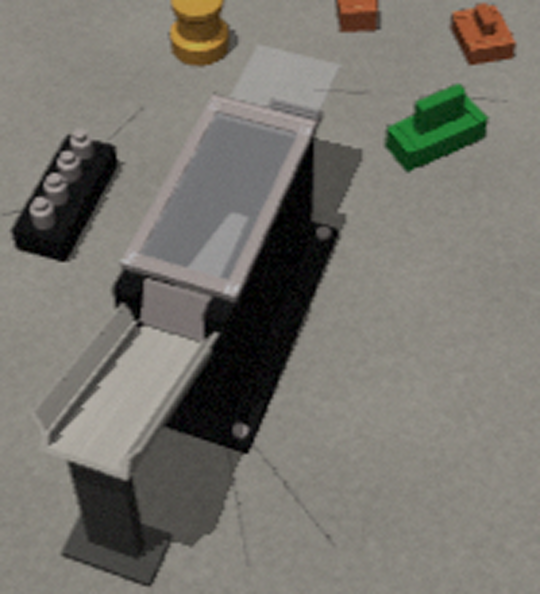

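```bash
python3 - <<'E'
from h import *
ct=robot.get_calibration("top");cs=robot.get_calibration("side");cw=robot.get_calibration("wrist")
s,Rm=T(); print(Rm.round(3), proj(cw,s['tool_pos']))
o=-cw['view'][:3,:3].T@cw['view'][:3,3]; print('cam in tool',Rm.T@(o-s['tool_pos']), (Rm.T@cw['view'][:3,:3].T).round(3))
t=cv2.imread('pics/top0.png'); hsv=cv2.cvtColor(t,cv2.COLOR_BGR2HSV)
m=((hsv[...,0]<15)&(hsv[...,1]>110)).astype(np.uint8)
n,l,st,ce=cv2.connectedComponentsWithStats(m)
for i in range(1,n):
    if st[i,4]>150:
        r=cv2.minAreaRect(np.argwhere(l==i)[:,::-1].astype(np.float32)); print(ce[i],st[i],r)
        b=cv2.boxPoints(r); P=np.array([onz(ct,p,0.02) for p in b]); print(P.round(3), P.mean(0).round(3))
# rough: lid corners top view
k=4.4
for p in [(295,70),(592,70),(590,215),(293,215)]: print('lid',onz(ct,(160+p[0]/k,200+p[1]/k),0.154).round(4))
for p in [(728,82),(728,203)]: print('guard',onz(ct,(160+p[0]/k,200+p[1]/k),0.135).round(4))
for p in [(288,245),(594,241)]: print('bolts',onz(ct,(160+p[0]/k,200+p[1]/k),0.012).round(4))
k=2.7
for p in [(215,97),(320,120),(237,297),(120,262)]: print('lid side',onz(cs,(220+p[0]/k,200+p[1]/k),0.154).round(4))
E
```

```text
[[ 0.     0.443 -0.897]
 [-0.    -0.897 -0.443]
 [-1.     0.     0.   ]] [[318.57625954 304.20920612]]
cam in tool [-0.15749712 -0.000287   -0.07095139] [[-0.     0.261 -0.965]
 [ 1.    -0.    -0.   ]
 [-0.    -0.965 -0.261]]
[400.57468354 230.12658228] [385 220  32  22 395] ((400.6724548339844, 230.0689697265625), (13.261951446533203, 30.331790924072266), 66.80140686035156)
[[ 0.574 -0.29   0.02 ]
 [ 0.608 -0.374  0.02 ]
 [ 0.571 -0.389  0.02 ]
 [ 0.537 -0.305  0.02 ]] [ 0.572 -0.34   0.02 ]
[625.84205776 351.8066787 ] [ 605  249   35  230 5540] ((622.0, 363.5), (229.0, 34.0), 90.0)
[[ 0.506 -0.945  0.02 ]
 [ 0.504 -1.047  0.02 ]
 [-0.15  -0.996  0.02 ]
 [-0.148 -0.899  0.02 ]] [ 0.178 -0.972  0.02 ]
[396.77409639 278.08433735] [385 267  25  23 332] ((396.7691955566406, 278.15380859375), (16.641006469726562, 19.969205856323242), 56.3099365234375)
[[ 0.435 -0.285  0.02 ]
 [ 0.467 -0.335  0.02 ]
 [ 0.426 -0.361  0.02 ]
 [ 0.394 -0.311  0.02 ]] [ 0.431 -0.323  0.02 ]
lid [0.6044 0.1543 0.154 ]
lid [ 0.6014 -0.0283  0.154 ]
lid [ 0.5119 -0.0257  0.154 ]
lid [0.515  0.1557 0.154 ]
guard [ 0.5951 -0.1127  0.135 ]
guard [ 0.5193 -0.1112  0.135 ]
bolts [0.5059 0.1793 0.012 ]
bolts [ 0.5051 -0.0256  0.012 ]
lid side [ 0.6011 -0.0206  0.154 ]
lid side [ 0.5123 -0.0244  0.154 ]
lid side [0.5149 0.1576 0.154 ]
lid side [0.6056 0.1569 0.154 ]
```

```bash
cat >> h.py <<'E'
def plan(target,turn=0.,n=10,lag=None):
    """rows to take TCP to world target with total turn deg about tool x"""
    s,Rm=T(); p=s['tool_pos']; d=(np.array(target)-p)/n
    for i in range(n):
        print(np.round(Rm.T@d*1000,1).tolist(), round(turn/n,2))
        Rm=Rm@R.from_rotvec([np.radians(turn/n),0,0]).as_matrix()
def st():
    s,Rm=T(); x=Rm[:,0]; print('t',round(s['time'],2),'pos',s['tool_pos'].round(4),'x',x.round(3),'yaw_y',np.degrees(np.arctan2(Rm[1,1],Rm[0,1])).round(1),'tilt',np.degrees(np.arccos(-x[2])).round(2),'F',s['contact_force'].round(1),'open',round(s['opening'],4),'q',s['qpos'].round(2))
E
python3 -c "
from h import *
plan((0.56,-0.33,0.2),-85.7)"
```

```text
[2.7, 1.9, -35.6] -8.57
[2.7, 7.2, -34.9] -8.57
[2.7, 12.3, -33.5] -8.57
[2.7, 17.1, -31.3] -8.57
[2.7, 21.6, -28.3] -8.57
[2.7, 25.6, -24.8] -8.57
[2.7, 29.0, -20.7] -8.57
[2.7, 31.8, -16.2] -8.57
[2.7, 33.8, -11.3] -8.57
[2.7, 35.1, -6.1] -8.57
```

play_rows --moves '[[[0.003,0.002,-0.036,-8.5,0],[0.003,0.007,-0.035,-8.5,0],[0.003,0.012,-0.0335,-8.5,0],[0.003,0.017,-0.031,-8.5,0],[0.003,0.0215,-0.028,-8.5,0],[0.003,0.0255,-0.025,-8.5,0],[0.003,0.029,-0.0205,-8.5,0],[0.003,0.032,-0.016,-8.5,0],[0.003,0.034,-0.011,-8.5,0],[0.003,0.035,-0.006,-8.5,0]]]'

```text
time: 2.25
tool_pos: [0.5679, -0.3264, 0.1958]
tool_rot: [-0.452, 1.568, -1.634]
contact_force: [-0.3, -0.4, -0.1]
opening: 0.0461
```

```bash
python3 -c "
from h import *
st()
cw=robot.get_calibration('wrist')
im=robot.read_camera('wrist'); cv2.imwrite('pics/w1.png',im[:,:,::-1])
np.save('w1.npy',cw['view'])
st()"
```

```text
t 2.25 pos [ 0.5679 -0.3264  0.1958] x [-0.    -0.003 -1.   ] yaw_y 22.3 tilt 0.19 F [-0.3 -0.4 -0.1] open 0.0461 q [-0.64  0.61  1.17 -0.    1.36 -1.03]
t 2.3 pos [ 0.5721 -0.3231  0.1948] x [ 0.002 -0.001 -1.   ] yaw_y 22.9 tilt 0.14 F [-0.6  4.  -0.4] open 0.0455 q [-0.63  0.61  1.17  0.    1.36 -1.03]
```

View pics/w1.png

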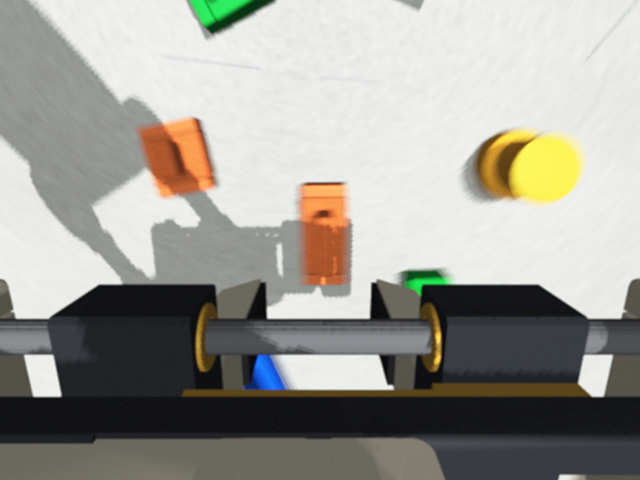

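```bash
python3 - <<'E'
from h import *
st()
cw=robot.get_calibration('wrist')
im=robot.read_camera('wrist')[:,:,::-1].copy(); cv2.imwrite('pics/w2.png',im)
st()
hsv=cv2.cvtColor(im,cv2.COLOR_BGR2HSV)
m=((hsv[...,0]<12)&(hsv[...,1]>120)).astype(np.uint8)
n,l,sta,ce=cv2.connectedComponentsWithStats(m)
for i in range(1,n):
    if sta[i,4]>1000: print(sta[i],ce[i])
# corners of block top z=.028, fin top z=.064 predicted for hypotheses, overlay
cen=np.array([0.572,-0.34]);a=np.radians(-68)
ux=np.array([np.cos(a),np.sin(a)]);uy=np.array([-ux[1],ux[0]])
def box(cen,a,L,W,z):
    ux=np.array([np.cos(a),np.sin(a)]);uy=np.array([-ux[1],ux[0]])
    return np.array([[*(cen+sx*L/2*ux+sy*W/2*uy),z] for sx,sy in((1,1),(1,-1),(-1,-1),(-1,1))])
b=cv2.resize(im[150:320,230:430],None,fx=3.5,fy=3.5,interpolation=cv2.INTER_CUBIC)
for L,W,z in((.09,.04,.028),(.05,.014,.064)):
    p=(proj(cw,box(cen,a,L,W,z))-[230,150])*3.5
    cv2.polylines(b,[p.astype(np.int32)],True,(255,0,0),1)
cv2.imwrite('pics/w2c.png',b)
E
```

```text
t 2.3 pos [ 0.5721 -0.3231  0.1948] x [ 0.002 -0.001 -1.   ] yaw_y 22.9 tilt 0.14 F [-0.6  4.  -0.4] open 0.0455 q [-0.63  0.61  1.17  0.    1.36 -1.03]
t 2.35 pos [ 0.5697 -0.3244  0.1948] x [ 0.    -0.002 -1.   ] yaw_y 22.3 tilt 0.1 F [-0.1  0.7  0. ] open 0.0456 q [-0.63  0.61  1.17 -0.    1.36 -1.02]
[ 128  116   78   76 3356] [165.46483909 154.50446961]
[ 290  185   46  102 3211] [311.78355652 246.41824977]
```

View pics/w2c.png

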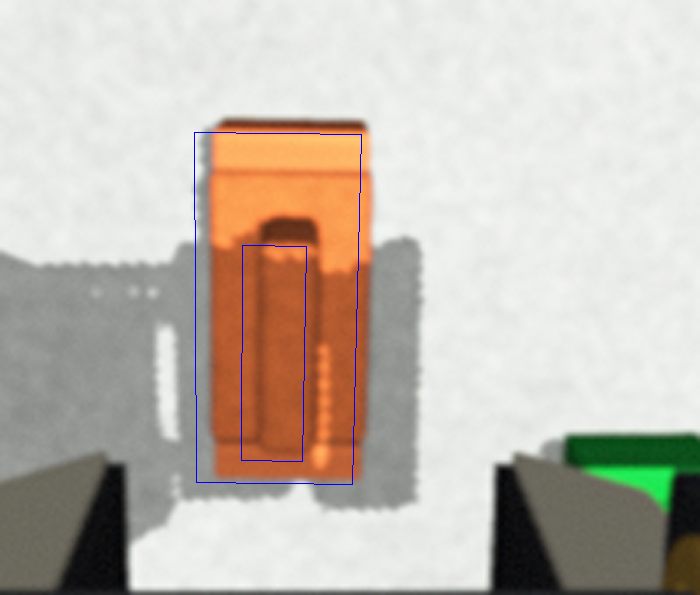

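```bash
python3 -c "
from h import *
st()
plan((0.5748,-0.3378,0.035),0)"
```

```text
t 2.35 pos [ 0.5697 -0.3244  0.1948] x [ 0.    -0.002 -1.   ] yaw_y 22.3 tilt 0.1 F [-0.1  0.7  0. ] open 0.0456 q [-0.63  0.61  1.17 -0.    1.36 -1.02]
[16.0, -0.0, 1.4] 0.0
[16.0, -0.0, 1.4] 0.0
[16.0, -0.0, 1.4] 0.0
[16.0, -0.0, 1.4] 0.0
[16.0, -0.0, 1.4] 0.0
[16.0, -0.0, 1.4] 0.0
[16.0, -0.0, 1.4] 0.0
[16.0, -0.0, 1.4] 0.0
[16.0, -0.0, 1.4] 0.0
[16.0, -0.0, 1.4] 0.0
```

play_rows --moves '[[[0.02,0,0.002,0,0],[0.02,0,0.002,0,0],[0.02,0,0.002,0,0],[0.02,0,0.002,0,0],[0.02,0,0.002,0,0],[0.02,0,0.002,0,0],[0.02,0,0.002,0,0],[0.008,0,0,0,0],[0,0,0,0,0],[0,0,0,0,0]]]'

```text
time: 3.35
tool_pos: [0.5715, -0.3416, 0.0431]
tool_rot: [-0.502, 1.567, -1.697]
contact_force: [0.3, -0.3, 1.2]
opening: 0.046
```

```bash
python3 - <<'E'
from h import *
st()
im=robot.read_camera('wrist')[:,:,::-1].copy(); cv2.imwrite('pics/w3.png',im)
st()
plan((0.5748,-0.3378,0.035),0,1)
E
```

```text
t 3.35 pos [ 0.5715 -0.3416  0.0431] x [-0.001 -0.004 -1.   ] yaw_y 21.5 tilt 0.24 F [ 0.3 -0.3  1.2] open 0.046 q [-0.65  0.77  1.31 -0.    1.06 -1.03]
t 3.4 pos [ 0.5717 -0.3416  0.0433] x [-0.    -0.005 -1.   ] yaw_y 21.5 tilt 0.26 F [0.1 0.1 0.1] open 0.046 q [-0.65  0.77  1.31 -0.    1.06 -1.03]
[8.3, 4.3, -2.4] 0.0
```

View pics/w3.png

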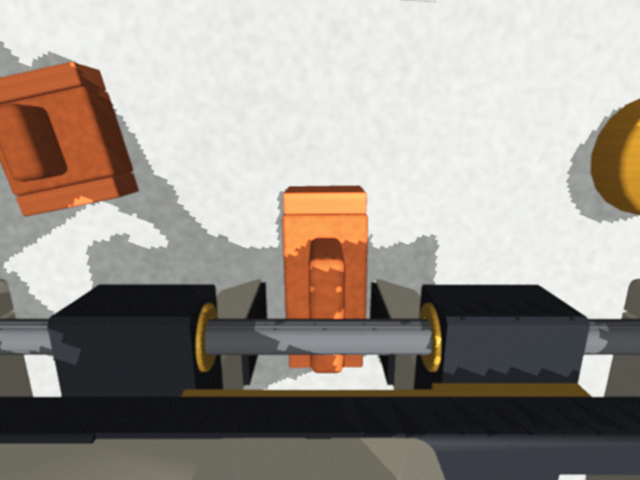

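play_rows --moves '[[[0.003,0.003,-0.002,-0.5,0],[0.003,0.002,-0.001,-0.4,0],[0.003,0,0,0,0],[0,0,0,0,0],[0,0,0,0,-1],[0,0,0,0,-1],[0,0,0,0,-1],[0,0,0,0,-1],[0,0,0,0,-1],[0,0,0,0,-1]]]' --grip_force 20

```text
time: 4.4
tool_pos: [0.5766, -0.3372, 0.0366]
tool_rot: [0.026, 1.563, -1.152]
contact_force: [0.1, 0.1, -0.4]
opening: 0.0139
```

```bash
python3 - <<'E'
from h import *
st()
im=robot.read_camera('wrist')[:,:,::-1].copy(); cv2.imwrite('pics/w4.png',im)
E
```

```text
t 4.4 pos [ 0.5766 -0.3372  0.0366] x [ 0.003 -0.007 -1.   ] yaw_y 22.5 tilt 0.46 F [ 0.1  0.1 -0.4] open 0.0139 q [-0.64  0.78  1.31 -0.    1.04 -1.03]
```

View pics/w4.png

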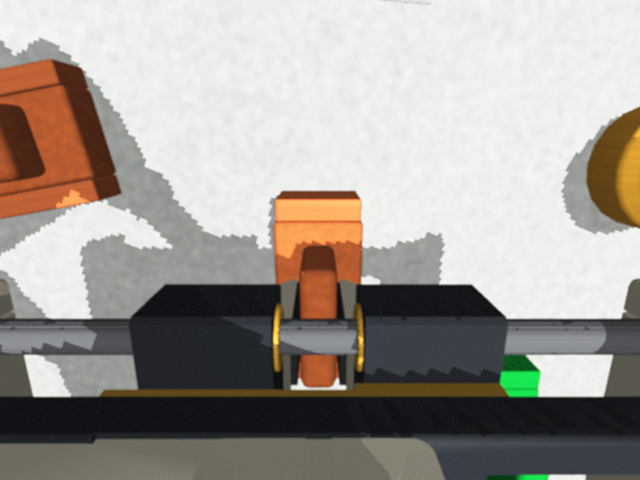

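```bash
python3 - <<'E'
from h import *
st()
c=robot.get_calibration('wrist')
s,Rm=T()
for p in [(278,198),(360,197)]: q=onz(c,p,.028); print(q, Rm.T@(q-s['tool_pos']))
for p in [(305,252),(335,252),(302,385),(336,385)]: q=onz(c,p,.064); print(q, Rm.T@(q-s['tool_pos']))
ct=robot.get_calibration("top")
k=4.4
for p in [(48,107),(48,190),(275,107),(275,190)]:
    print(onz(ct,(160+p[0]/k,200+p[1]/k),0.16 if p[0]<100 else .115))
cs=robot.get_calibration("side"); k=2.7
for p,z in [((50,445),.16),((133,470),.16),((138,325),.115),((200,340),.115)]:
    print(onz(cs,(220+p[0]/k,200+p[1]/k),z))
print(tri(ct,(160+48/4.4,200+107/4.4),cs,(220+50/k,200+445/k)))
print(tri(ct,(160+48/4.4,200+190/4.4),cs,(220+133/k,200+470/k)))
plan((0.57,0.2,0.28),21)
E
```

```text
t 4.45 pos [ 0.5767 -0.3372  0.0367] x [ 0.003 -0.007 -1.   ] yaw_y 22.5 tilt 0.47 F [-0.7  0.7 -1.3] open 0.0138 q [-0.64  0.78  1.31 -0.    1.04 -1.03]
[ 0.54400241 -0.30154142  0.028     ] [ 0.00832447 -0.01652113 -0.04552961]
[ 0.576595   -0.28754727  0.028     ] [ 0.0083295   0.01894599 -0.04597332]
[ 0.56085091 -0.30902978  0.064     ] [-0.02756272 -0.00381681 -0.03186734]
[ 0.5706058 -0.3049843  0.064    ] [-0.02756015  0.00674367 -0.03186811]
[ 0.5801091  -0.35976148  0.064     ] [-0.02712282 -0.00545803  0.02237006]
[ 0.59235934 -0.35468813  0.064     ] [-0.02711955  0.0078012   0.02237555]
[0.58320957 0.3039217  0.16      ]
[0.53234024 0.30356714 0.16      ]
[0.5864732 0.1723833 0.115    ]
[0.53396511 0.17249981 0.115     ]
[0.5857864  0.30723886 0.16      ]
[0.52880818 0.30557874 0.16      ]
[0.58505863 0.17941615 0.115     ]
[0.53749428 0.17642533 0.115     ]
(array([0.58526319, 0.30537664, 0.15674476]), np.float64(0.0024596502834321374))
(array([0.53135846, 0.30410103, 0.15600345]), np.float64(0.0019714181561772005))
[-24.7, 20.0, -49.7] 2.1
[-24.7, 18.1, -50.4] 2.1
[-24.7, 16.3, -51.0] 2.1
[-24.7, 14.4, -51.6] 2.1
[-24.7, 12.5, -52.1] 2.1
[-24.7, 10.6, -52.5] 2.1
[-24.7, 8.6, -52.8] 2.1
[-24.7, 6.7, -53.1] 2.1
[-24.7, 4.8, -53.3] 2.1
[-24.7, 2.8, -53.5] 2.1
```

play_rows --moves '[[[-0.04,0,0,2,-1],[-0.045,0,0,2,-1],[-0.045,0.005,-0.015,2,-1],[-0.04,0.01,-0.025,2,-1],[-0.03,0.012,-0.035,2,-1],[-0.02,0.01,-0.045,2,-1],[-0.015,0.008,-0.045,2,-1],[0,0.006,-0.048,2,-1],[0,0.005,-0.048,2,-1],[0,0.003,-0.048,2,-1]]]'

```text
time: 5.45
tool_pos: [0.5806, -0.0152, 0.2752]
tool_rot: [-0.891, 1.57, -2.443]
contact_force: [1.3, -0.6, -3.0]
opening: 0.0141
```

```bash
python3 - <<'E'
from h import *
st()
plan((0.56,0.16,0.28),1)
E
```

```text
t 5.45 pos [ 0.5806 -0.0152  0.2752] x [-0.001 -0.001 -1.   ] yaw_y 1.1 tilt 0.07 F [ 1.3 -0.6 -3. ] open 0.0141 q [-0.16  0.42  1.28 -0.    1.45 -0.18]
[-0.5, -1.7, -17.5] 0.1
[-0.5, -1.8, -17.5] 0.1
[-0.5, -1.8, -17.5] 0.1
[-0.5, -1.8, -17.5] 0.1
[-0.5, -1.9, -17.5] 0.1
[-0.5, -1.9, -17.5] 0.1
[-0.5, -1.9, -17.5] 0.1
[-0.5, -2.0, -17.5] 0.1
[-0.5, -2.0, -17.5] 0.1
[-0.5, -2.0, -17.5] 0.1
```

play_rows --moves '[[[0,-0.004,-0.025,0.2,-1],[0,-0.004,-0.025,0.2,-1],[0,-0.003,-0.025,0.2,-1],[0,-0.003,-0.025,0.2,-1],[0,-0.002,-0.02,0.2,-1],[0,-0.001,-0.02,0.1,-1],[0,-0.001,-0.012,0,-1],[0,0,0,0,-1],[0,0,0,0,-1],[0,0,0,0,-1]]]'

```text
time: 6.45
tool_pos: [0.5564, 0.1499, 0.2725]
tool_rot: [-1.7, 1.564, 3.019]
contact_force: [0.8, -0.5, -2.6]
opening: 0.0137
```

```bash
python3 - <<'E'
from h import *
st()
im=robot.read_camera('wrist')[:,:,::-1].copy(); cv2.imwrite('pics/w5.png',im)
np.save('w5.npy',robot.get_calibration('wrist')['view'])
st()
E
```

```text
t 6.45 pos [0.5564 0.1499 0.2725] x [-0.007  0.001 -1.   ] yaw_y 0.4 tilt 0.4 F [ 0.8 -0.5 -2.6] open 0.0137 q [0.13 0.41 1.29 0.   1.45 0.12]
t 6.5 pos [0.5565 0.1496 0.2725] x [-0.007  0.001 -1.   ] yaw_y 0.4 tilt 0.4 F [ 0.3  0.9 -2.6] open 0.0137 q [0.13 0.41 1.29 0.   1.45 0.12]
```

View pics/w5.png

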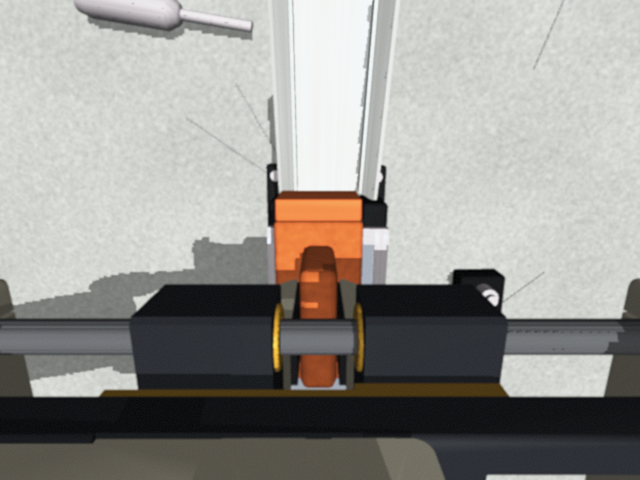

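```bash
python3 - <<'E'
import cv2
i=cv2.imread('pics/w5.png'); cv2.imwrite('pics/w5c.png',cv2.resize(i[0:200,240:440],None,fx=3,fy=3,interpolation=cv2.INTER_CUBIC))
E
```

```text
(no output)
```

View pics/w5c.png

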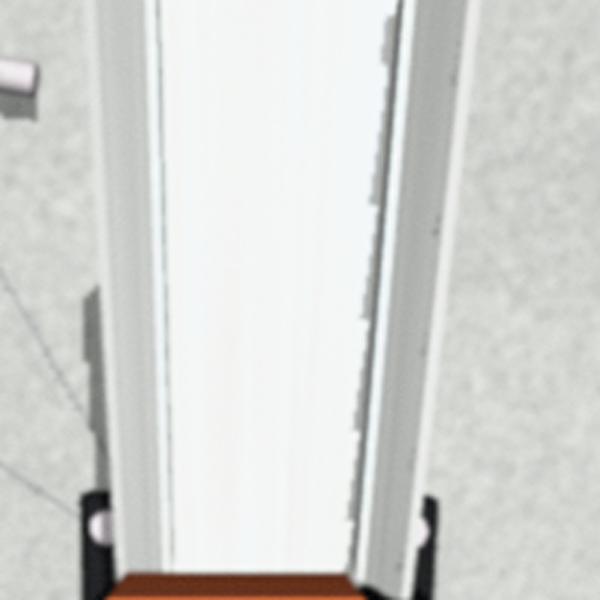

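```bash
cat >> h.py <<'E'
def slide_pt(prm,x,y,h):
    x0,yaw,zm=prm[:3]; ym=prm[3] if len(prm)>3 else 0.170
    a=0.38; ex=np.array([np.cos(yaw),np.sin(yaw),0]); ey=np.array([-np.sin(yaw),np.cos(yaw),0]); 
    u=ey*np.cos(a)+[0,0,np.sin(a)]; w=-ey*np.sin(a)+[0,0,np.cos(a)]
    return np.array([x0,ym,zm])+x*ex+y*u+h*w
E
python3 - <<'E'
from h import *
from scipy.optimize import least_squares
c=robot.get_calibration('wrist'); 
L=[(90,0),(103,270),(115,520)]; Rr=[(478,0),(448,250),(418,480)]; F=[(150,0),(170,500)]
def res(p):
    r=[]
    for pts,x,h in((L,-.037,.024),(Rr,.037,.024)):
        q=proj(c,[slide_pt(p,x,.02,h),slide_pt(p,x,.14,h)])
        d=q[1]-q[0];n=np.array([-d[1],d[0]])/np.linalg.norm(d)
        r+= [(np.array(u)/3+[240,0]-q[0])@n for u in pts]
    return r
f=least_squares(res,[.558,-.017,.105],x_scale=[.01,.01,.01]); print(f.x,np.round(f.fun,2))
for y in(.0,.054,.15): print(slide_pt(f.x,0,y,0))
E
```

```text
[ 0.562974   -0.01573554  0.10451772] [-0.07  0.01  0.07 -0.06  0.27 -0.23]
[0.562974   0.17       0.10451772]
[0.56376307 0.22014168 0.12454742]
[0.56516586 0.30928245 0.16015579]
```

```bash
python3 - <<'E'
from h import *
st()
plan((0.562,.223,.272),1.3,5)
E
```

```text
t 6.5 pos [0.5565 0.1496 0.2725] x [-0.007  0.001 -1.   ] yaw_y 0.4 tilt 0.4 F [ 0.3  0.9 -2.6] open 0.0137 q [0.13 0.41 1.29 0.   1.45 0.12]
[0.1, 1.2, -14.7] 0.26
[0.1, 1.1, -14.7] 0.26
[0.1, 1.1, -14.7] 0.26
[0.1, 1.0, -14.7] 0.26
[0.1, 0.9, -14.7] 0.26
```

play_rows --moves '[[[0,0.001,-0.016,0.3,-1],[0,0.001,-0.016,0.3,-1],[0,0.001,-0.016,0.3,-1],[0,0.001,-0.016,0.3,-1],[0,0.001,-0.013,0.2,-1],[0.015,0,0,0,-1],[0.02,0,0,0,-1],[0.02,0,0,0,-1],[0.015,0,0,0,-1],[0,0,0,0,-1]]]' --grip_force 12

```text
time: 7.5
tool_pos: [0.5651, 0.222, 0.2009]
tool_rot: [-1.324, 1.566, -2.924]
contact_force: [0.1, 0.1, -2.7]
opening: 0.0137
```

```bash
python3 - <<'E'
from h import *
st()
im=robot.read_camera('wrist')[:,:,::-1].copy(); cv2.imwrite('pics/w6.png',im)
im=robot.read_camera('side')[:,:,::-1].copy(); cv2.imwrite('pics/s6.png',cv2.resize(im[200:420,200:420],None,fx=2.7,fy=2.7))
st()
E
```

```text
t 7.5 pos [0.5651 0.222  0.2009] x [-0.004 -0.001 -1.   ] yaw_y -1.7 tilt 0.25 F [ 0.1  0.1 -2.7] open 0.0137 q [0.25 0.52 1.32 0.   1.31 0.28]
t 7.6 pos [0.5663 0.2224 0.2034] x [-0.  0. -1.] yaw_y -1.7 tilt 0.01 F [ 1.1 -0.7 -2.5] open 0.0137 q [0.25 0.51 1.32 0.   1.31 0.28]
```

View pics/w6.png

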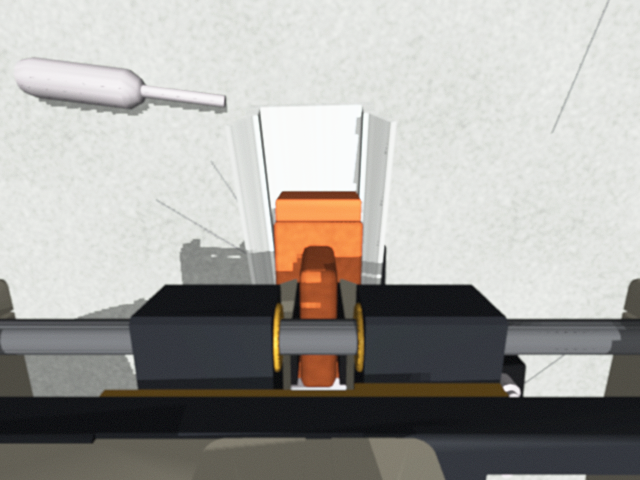

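View pics/s6.png

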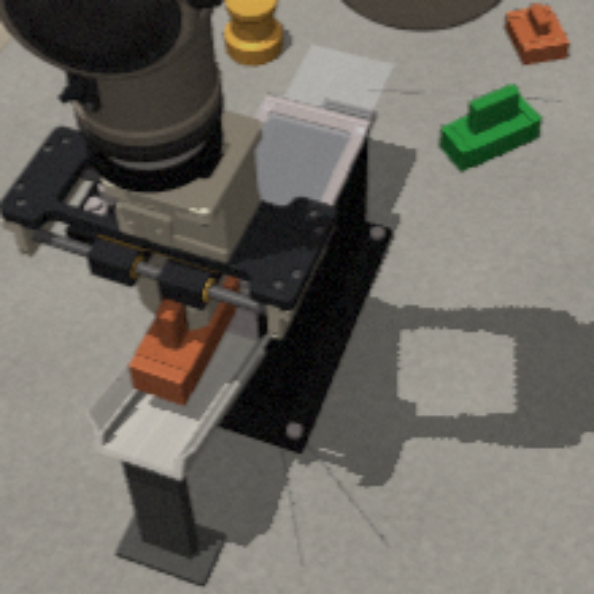

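```bash
python3 - <<'E'
import cv2
i=cv2.imread('pics/w6.png'); cv2.imwrite('pics/w6c.png',cv2.resize(i[90:290,215:415],None,fx=3,fy=3,interpolation=cv2.INTER_CUBIC))
E
```

```text
(no output)
```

View pics/w6c.png

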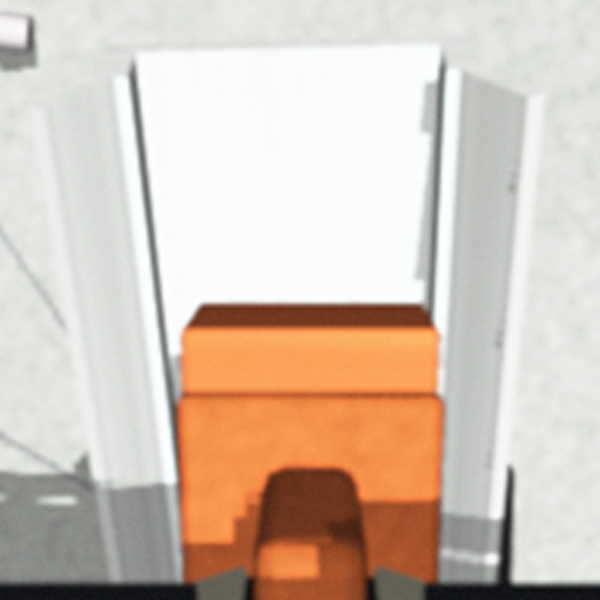

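```bash
cat > fit6.py <<'E'
from h import *
from scipy.optimize import least_squares
c=robot.get_calibration('wrist'); s,Rm=T()
pts=[((135,52),(-.025,.15,0)),((440,45),(.025,.15,0)),((37,108),(-.037,.15,.024)),((541,95),(.037,.15,.024))]
U=np.array([np.array(p)/3+[215,90] for p,_ in pts])
def res(p):
    Q=proj(c,[slide_pt(p,*m) for _,m in pts]); r=list((Q-U).ravel())
    for u,x,h in(((100,480),-.037,.024),((503,480),.037,.024)):
        q=proj(c,[slide_pt(p,x,.02,h),slide_pt(p,x,.14,h)]); d=q[1]-q[0];n=np.array([-d[1],d[0]])/np.linalg.norm(d)
        r.append((np.array(u)/3+[215,90]-q[0])@n)
    return r
f=least_squares(res,[.558,-.017,.105,.165],x_scale=[.01]*4); print(f.x,np.round(f.fun,2))
for y in(.0,.054,.07,.15): print(y,slide_pt(f.x,0,y,0).round(4))
# carrier end top edge tool y
for p in [(183,328),(438,328),(200,305),(425,305)]:
    z=s['tool_pos'][2]-.0366+.028
    q=onz(c,(215+p[0]/3,90+p[1]/3),z); print(Rm.T@(q-s['tool_pos']))
E
python3 fit6.py
```

```text
[ 0.56569069 -0.00292455  0.10553013  0.16895269] [ 0.28  0.42  0.52 -0.07 -0.17 -0.03 -0.3  -0.3   0.19  0.13]
0.0 [0.5657 0.169  0.1055]
0.054 [0.5658 0.2191 0.1256]
0.07 [0.5659 0.234  0.1315]
0.15 [0.5661 0.3083 0.1612]
[ 0.0086107  -0.0176347  -0.04516593]
[ 0.00860505  0.01923756 -0.04517812]
[ 0.0086109  -0.01509627 -0.04849353]
[ 0.00860595  0.01726891 -0.04850466]
```

play_rows --moves '[[[0.005,-0.002,0,-0.5,-1],[0.006,-0.001,0,-0.3,-1],[0.006,0,0,0,-1],[0.006,0,0,0,-1],[0.004,0,0.001,0,-1],[0.004,0,0.0025,0,-1],[0,0,0,0,-1],[0,0,0,0,-1],[0,0,0,0,-1],[0,0,0,0,-1]]]'

```text
time: 8.6
tool_pos: [0.5652, 0.2184, 0.174]
tool_rot: [1.784, 1.564, 0.198]
contact_force: [-0.0, -0.0, -1.7]
opening: 0.0141
```

```bash
python3 - <<'E'
from h import *
st()
im=robot.read_camera('wrist')[:,:,::-1].copy(); cv2.imwrite('pics/w7.png',cv2.resize(im[90:290,215:415],None,fx=3,fy=3,interpolation=cv2.INTER_CUBIC))
st()
E
```

```text
t 8.6 pos [0.5652 0.2184 0.174 ] x [ 0.007  0.001 -1.   ] yaw_y -0.9 tilt 0.4 F [-0.  -0.  -1.7] open 0.0141 q [ 0.24  0.53  1.37 -0.    1.23  0.26]
t 8.65 pos [0.5652 0.2183 0.174 ] x [ 0.007  0.001 -1.   ] yaw_y -0.9 tilt 0.4 F [ 0.2 -0.5 -1.7] open 0.0138 q [ 0.24  0.53  1.37 -0.    1.23  0.26]
```

View pics/w7.png

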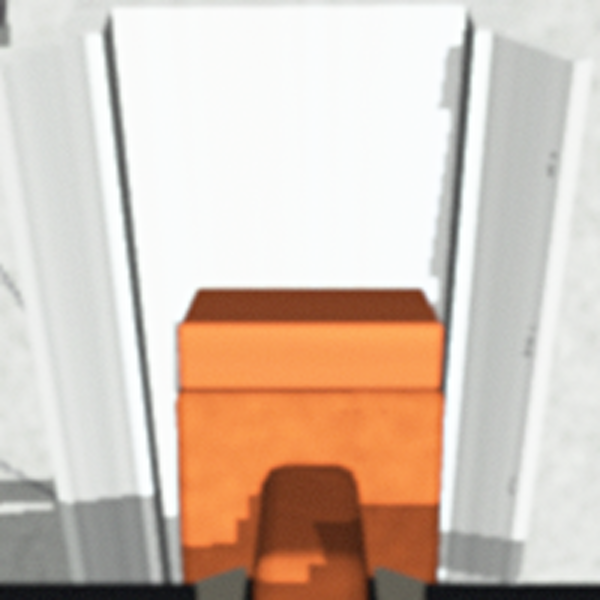

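play_rows --moves '[[[-0.002,-0.002,0,0,-1],[0,-0.002,0,0,-1],[0.004,0,0.001,0,-1],[0.004,0,0.001,0,-1],[0.004,0,0.002,0,-1],[0.004,0,0.002,0,-1],[0,0,0,0,-1],[0,0,0,0,-1],[0,0,0,0,-1],[0,0,0,0,-1]]]' --grip_force 8

```text
time: 9.65
tool_pos: [0.5616, 0.2108, 0.16]
tool_rot: [1.585, 1.562, -0.001]
contact_force: [-0.8, -2.5, -0.3]
opening: 0.0142
```

```bash
python3 - <<'E'
from h import *
st()
im=robot.read_camera('wrist')[:,:,::-1].copy(); cv2.imwrite('pics/w8.png',cv2.resize(im[90:290,215:415],None,fx=3,fy=3,interpolation=cv2.INTER_CUBIC))
im=robot.read_camera('side')[:,:,::-1].copy(); cv2.imwrite('pics/s8.png',cv2.resize(im[200:420,200:420],None,fx=2.7,fy=2.7))
st()
E
```

```text
t 9.65 pos [0.5616 0.2108 0.16  ] x [ 0.009 -0.    -1.   ] yaw_y -0.9 tilt 0.52 F [-0.8 -2.5 -0.3] open 0.0142 q [ 0.23  0.53  1.41 -0.    1.19  0.25]
t 9.75 pos [0.5616 0.2108 0.16  ] x [ 0.009 -0.    -1.   ] yaw_y -0.9 tilt 0.52 F [-0.3 -2.4  0.6] open 0.0142 q [ 0.23  0.53  1.41 -0.    1.19  0.25]
```

View pics/w8.png

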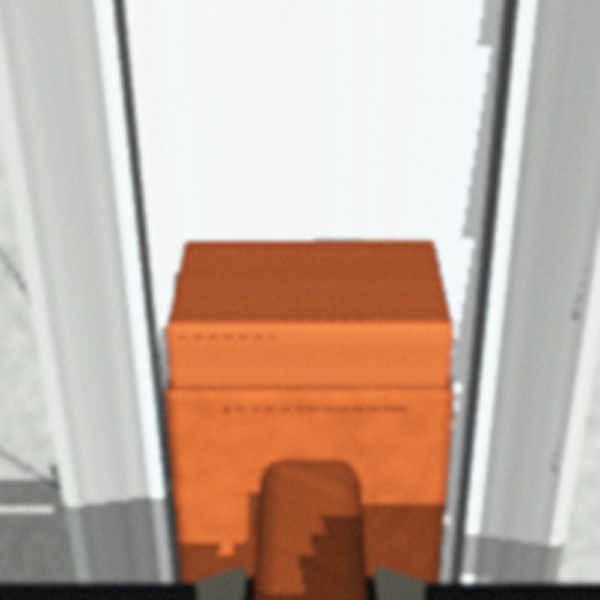

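View pics/s8.png

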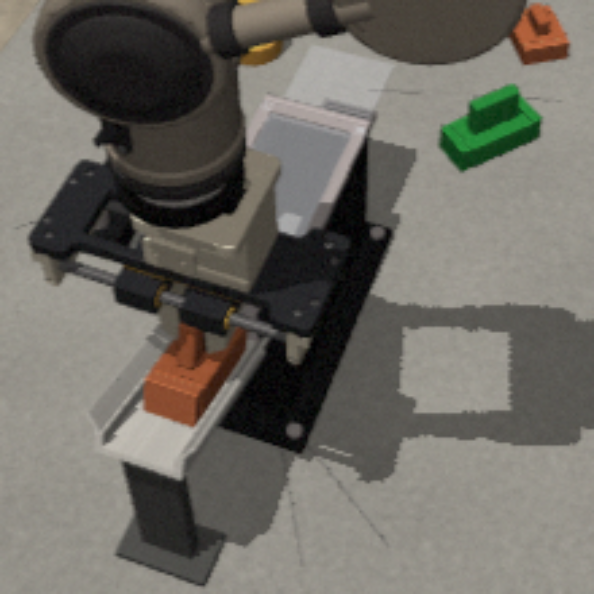

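play_rows --moves '[[[0,0,0,0,-0.45],[0,0,0,0,-0.45],[0,0,0,0,-0.45],[0,0,0,0,-0.45],[-0.02,0,0,0,-0.3],[-0.025,0,0,0,-0.3],[-0.03,0,0,0,-0.3],[-0.03,0,0,0,-0.3],[-0.03,0,0,0,-0.3],[0,0,0,0,-0.3]]]'

```text
time: 10.75
tool_pos: [0.5597, 0.2126, 0.299]
tool_rot: [1.942, 1.563, 0.357]
contact_force: [0.3, 0.2, -0.1]
opening: 0.0321
```

```bash
python3 - <<'E'
from h import *
st()
im=robot.read_camera('side')[:,:,::-1].copy(); cv2.imwrite('pics/s9.png',cv2.resize(im[200:420,200:420],None,fx=2.7,fy=2.7))
im=robot.read_camera('wrist')[:,:,::-1].copy(); cv2.imwrite('pics/w9.png',im)
st()
E
```

```text
t 10.75 pos [0.5597 0.2126 0.299 ] x [ 0.007  0.003 -1.   ] yaw_y -0.8 tilt 0.44 F [ 0.3  0.2 -0.1] open 0.0321 q [0.23 0.44 1.18 0.   1.52 0.25]
t 10.85 pos [0.5582 0.2122 0.2947] x [ 0.     0.001 -1.   ] yaw_y -0.8 tilt 0.05 F [-0.4  0.2 -0.7] open 0.0322 q [0.23 0.44 1.19 0.   1.51 0.25]
```

View pics/s9.png

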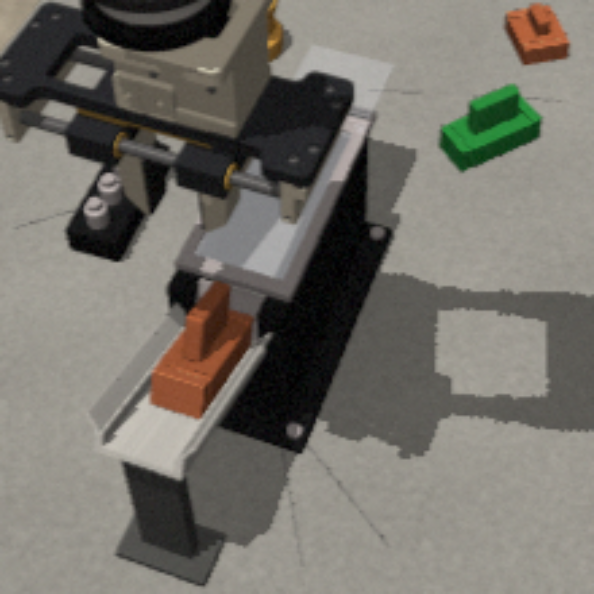

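View pics/w9.png

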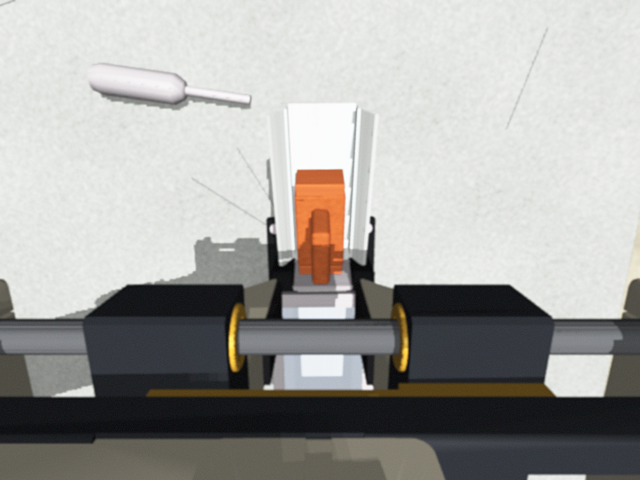

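```bash
python3 - <<'E'
from h import *
st()
plan((0.46,0.53,.32),40)
E
```

```text
t 10.85 pos [0.5582 0.2122 0.2947] x [ 0.     0.001 -1.   ] yaw_y -0.8 tilt 0.05 F [-0.4  0.2 -0.7] open 0.0322 q [0.23 0.44 1.19 0.   1.51 0.25]
[-2.5, -10.3, -31.6] 4.0
[-2.5, -12.5, -30.8] 4.0
[-2.5, -14.6, -29.9] 4.0
[-2.5, -16.6, -28.8] 4.0
[-2.5, -18.6, -27.6] 4.0
[-2.5, -20.5, -26.2] 4.0
[-2.5, -22.3, -24.7] 4.0
[-2.5, -23.9, -23.1] 4.0
[-2.5, -25.5, -21.4] 4.0
[-2.5, -26.9, -19.5] 4.0
```

play_rows --moves '[[[-0.003,-0.01,-0.032,4,-1],[-0.003,-0.0125,-0.031,4,-1],[-0.003,-0.0145,-0.03,4,-1],[-0.003,-0.0165,-0.029,4,-1],[-0.003,-0.0185,-0.0275,4,-1],[-0.003,-0.0205,-0.026,4,-1],[-0.003,-0.022,-0.0245,4,-1],[-0.003,-0.024,-0.023,4,-1],[0,-0.0255,-0.0215,4,-1],[0,-0.027,-0.0195,4,-1]]]' --grip_force 20

```text
time: 11.85
tool_pos: [0.4593, 0.5369, 0.299]
tool_rot: [-0.28, 1.54, -2.6]
contact_force: [0.4, 0.1, 0.1]
opening: 0.0001
```

```bash
python3 -c "
from h import *
st(); s,Rm=T(); print(Rm.round(3))"
```

```text
t 11.85 pos [0.4593 0.5369 0.299 ] x [-0.026 -0.016 -1.   ] yaw_y -42.9 tilt 1.77 F [0.4 0.1 0.1] open 0.0001 q [0.75 0.71 0.71 0.01 1.75 1.5 ]
[[-0.026  0.732 -0.68 ]
 [-0.016 -0.681 -0.732]
 [-1.    -0.009  0.03 ]]
```

Now push outward (tool −z) beyond reach and see how the tilt behaves.

play_rows --moves '[[[0,0,-0.04,0,-1],[0,0,-0.04,0,-1],[0,0,-0.04,0,-1],[0,0,-0.04,0,-1],[0,0,-0.04,0,-1],[0,0,-0.04,0,-1],[0,0,-0.04,0,-1],[0,0,-0.04,0,-1],[0,0,-0.04,0,-1],[0,0,-0.04,0,-1]]]'

```text
time: 12.85
tool_pos: [0.5805, 0.6662, 0.1927]
tool_rot: [-3.004, 1.439, 0.963]
contact_force: [0.1, -0.2, 0.3]
opening: 0.0003
```

```bash
python3 -c "
from h import *
st(); s,Rm=T(); print(Rm.round(3))"
```

```text
t 12.85 pos [0.5805 0.6662 0.1927] x [ 0.075  0.108 -0.991] yaw_y -42.7 tilt 7.55 F [ 0.1 -0.2  0.3] open 0.0003 q [0.76 1.17 0.04 0.03 1.8  1.51]
[[ 0.075  0.735 -0.674]
 [ 0.108 -0.678 -0.727]
 [-0.991 -0.018 -0.13 ]]
```

play_rows --moves '[[[-0.01,0,-0.045,0,-1],[-0.01,0,-0.045,0,-1],[-0.01,0,-0.045,0,-1],[-0.01,0,-0.045,0,-1],[-0.01,0,-0.045,0,-1],[-0.01,0,-0.045,0,-1],[-0.01,0,-0.045,0,-1],[-0.01,0,-0.045,0,-1],[-0.01,0,-0.045,0,-1],[-0.01,0,-0.045,0,-1]]]'

```text
time: 13.85
tool_pos: [0.6386, 0.713, 0.2879]
tool_rot: [-3.085, 1.115, 0.877]
contact_force: [-0.1, -0.1, -0.2]
opening: 0.0003
```

```bash
python3 -c "
from h import *
st(); s,Rm=T(); print(Rm.round(3))"
```

```text
t 13.85 pos [0.6386 0.713  0.2879] x [ 0.282  0.339 -0.898] yaw_y -42.6 tilt 26.14 F [-0.1 -0.1 -0.2] open 0.0003 q [0.74 1.1  0.04 0.06 1.56 1.5 ]
[[ 0.282  0.736 -0.616]
 [ 0.339 -0.677 -0.653]
 [-0.898 -0.025 -0.44 ]]
```

play_rows --moves '[[[-0.01,0,-0.045,0,-1],[-0.01,0,-0.045,0,-1],[-0.01,0,-0.045,0,-1],[-0.01,0,-0.045,0,-1],[-0.01,0,-0.045,0,-1],[-0.01,0,-0.045,0,-1],[-0.01,0,-0.045,0,-1],[-0.01,0,-0.045,0,-1],[-0.01,0,-0.045,0,-1],[-0.01,0,-0.045,0,-1]]]'

```text
time: 14.85
tool_pos: [0.6531, 0.7146, 0.4778]
tool_rot: [-3.102, 0.8, 0.858]
contact_force: [-0.1, 0.6, -0.3]
opening: 0.0003
```

```bash
python3 -c "
from h import *
st(); s,Rm=T(); print(Rm.round(3))
print('rel',Rm.T@(np.array([.5,-.25,.3])-s['tool_pos']))"
```

```text
t 14.85 pos [0.6531 0.7146 0.4778] x [ 0.456  0.527 -0.717] yaw_y -42.5 tilt 44.18 F [-0.1  0.6 -0.3] open 0.0003 q [0.72 0.93 0.04 0.1  1.41 1.5 ]
[[ 0.456  0.737 -0.499]
 [ 0.527 -0.675 -0.516]
 [-0.717 -0.028 -0.696]]
rel [-0.45076943  0.54346139  0.69783472]
```

play_rows --moves '[[[-0.01,0,-0.045,0,-1],[-0.01,0,-0.045,0,-1],[-0.01,0,-0.045,0,-1],[-0.01,0,-0.045,0,-1],[-0.01,0,-0.045,0,-1],[-0.01,0,-0.045,0,-1],[-0.01,0,-0.045,0,-1],[0.01,0.02,0.03,0,-1],[0.01,0.02,0.04,0,-1],[0,0.02,0.045,0,-1]]]'

```text
time: 15.85
tool_pos: [0.641, 0.6336, 0.5711]
tool_rot: [-3.112, 0.566, 0.855]
contact_force: [1.5, 0.8, 0.2]
opening: 0.0003
```

```bash
python3 -c "
from h import *
st(); s,Rm=T(); print(Rm.round(3))
print('rel',Rm.T@(np.array([.48,-.2,.3])-s['tool_pos']))"
```

```text
t 15.85 pos [0.641  0.6336 0.5711] x [ 0.554  0.637 -0.536] yaw_y -41.9 tilt 57.6 F [1.5 0.8 0.2] open 0.0003 q [0.63 0.53 0.7  0.24 0.93 1.33]
[[ 0.554  0.744 -0.374]
 [ 0.637 -0.668 -0.385]
 [-0.536 -0.025 -0.844]]
rel [-0.47485534  0.44410648  0.60960697]
```

play_rows --moves '[[[-0.0245,0.0225,0.0305,0,-1],[-0.0245,0.0225,0.0305,0,-1],[-0.0245,0.0225,0.0305,0,-1],[-0.0245,0.0225,0.0305,0,-1],[-0.0245,0.0225,0.0305,0,-1],[-0.0245,0.0225,0.0305,0,-1],[-0.0245,0.0225,0.0305,0,-1],[-0.0245,0.0225,0.0305,0,-1],[-0.0245,0.0225,0.0305,0,-1],[-0.0245,0.0225,0.0305,0,-1]]]'

```text
time: 16.85
tool_pos: [0.5476, 0.1943, 0.4381]
tool_rot: [-3.124, 0.555, 0.844]
contact_force: [0.4, -1.4, -0.7]
opening: 0.0002
```

```bash
python3 -c "
from h import *
st(); s,Rm=T(); print(Rm.round(3))
print('rel',Rm.T@(np.array([.46,-.21,.25])-s['tool_pos']))"
```

```text
t 16.85 pos [0.5476 0.1943 0.4381] x [ 0.565  0.635 -0.527] yaw_y -42.1 tilt 58.22 F [ 0.4 -1.4 -0.7] open 0.0002 q [-0.23 -0.    1.78  1.05  1.04  0.1 ]
[[ 0.565  0.741 -0.363]
 [ 0.635 -0.671 -0.382]
 [-0.527 -0.015 -0.85 ]]
rel [-0.20730247  0.20904676  0.34620745]
```

play_rows --moves '[[[-0.0205,0.021,0.035,0,-1],[-0.0205,0.021,0.035,0,-1],[-0.0205,0.021,0.035,0,-1],[-0.0205,0.021,0.035,0,-1],[-0.0205,0.021,0.035,0,-1],[-0.0205,0.021,0.035,0,-1],[-0.0205,0.021,0.035,0,-1],[-0.0205,0.021,0.035,0,-1],[-0.015,0.015,0.025,0,-1],[0,0,0,0,-1]]]'

```text
time: 17.85
tool_pos: [0.4657, -0.1807, 0.2726]
tool_rot: [3.127, 0.553, 0.811]
contact_force: [0.6, 0.4, 0.2]
opening: 0.0004
```

```bash
python3 -c "
from h import *
st(); s,Rm=T(); print(Rm.round(3))
im=robot.read_camera('side')[:,:,::-1].copy(); cv2.imwrite('pics/s10.png',im)
im=robot.read_camera('wrist')[:,:,::-1].copy(); cv2.imwrite('pics/w10.png',im)
st()
"
```

```text
t 17.85 pos [ 0.4657 -0.1807  0.2726] x [ 0.586  0.617 -0.525] yaw_y -43.1 tilt 58.31 F [0.6 0.4 0.2] open 0.0004 q [-1.1   0.36  1.82  0.94  1.5  -0.7 ]
[[ 0.586  0.73  -0.351]
 [ 0.617 -0.683 -0.391]
 [-0.525  0.012 -0.851]]
t 17.95 pos [ 0.4661 -0.1775  0.2741] x [ 0.585  0.619 -0.524] yaw_y -42.9 tilt 58.38 F [-0.5  0.7  0.9] open 0.0003 q [-1.09  0.36  1.82  0.94  1.5  -0.7 ]
```

View pics/s10.png

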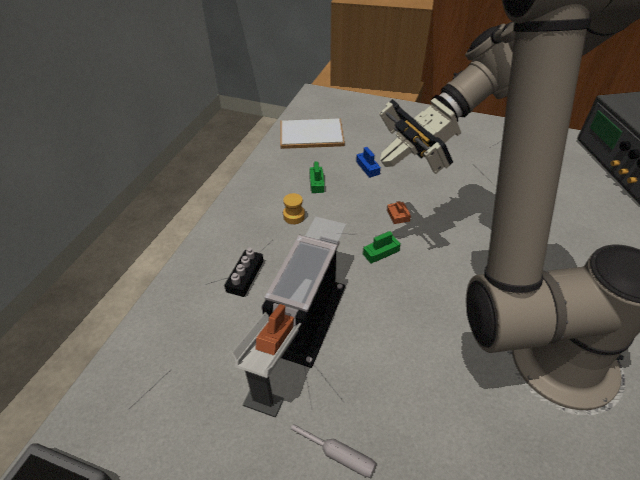

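View pics/w10.png

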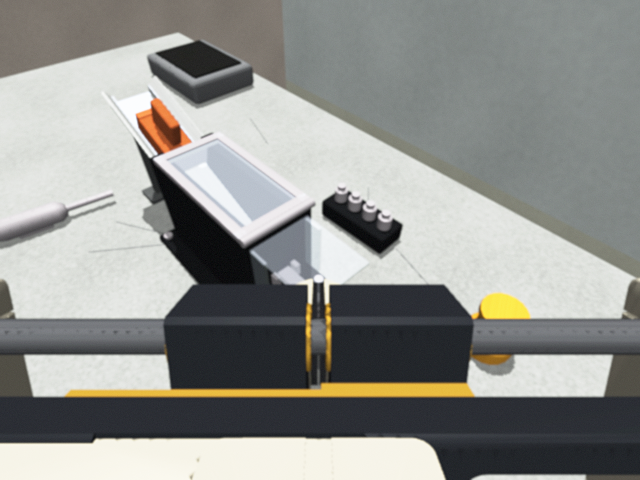

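```bash
python3 - <<'E'
from h import *
i=cv2.imread('pics/w10.png'); cv2.imwrite('pics/w10c.png',cv2.resize(i[180:300,200:400],None,fx=4,fy=4,interpolation=cv2.INTER_CUBIC))
c=robot.get_calibration('wrist')
g=lambda x,y,z:(np.array([.558,-.112,0])+x*np.array([1,-.014,0])+y*np.array([.014,1,0])+[0,0,z])
P={'gFar':g(.038,0,.135),'gNear':g(-.038,0,.135),'gfw':g(.038,.089,.135),'padc1':g(-.025,.002,.075),'padc2':g(.025,.002,.075),'padin':g(-.025,.03,.075)}
for k,v in P.items(): q=proj(c,v)[0]; print(k,v.round(4),q.round(0),((q-[200,180])*4).round(0))
print(robot.observe()['tool_pos'])
E
```

```text
gFar [ 0.596  -0.1125  0.135 ] [370. 267.] [679. 348.]
gNear [ 0.52   -0.1115  0.135 ] [310. 313.] [438. 530.]
gfw [ 0.5972 -0.0235  0.135 ] [308. 219.] [433. 155.]
padc1 [ 0.533  -0.1096  0.075 ] [318. 337.] [473. 629.]
padc2 [ 0.583  -0.1104  0.075 ] [354. 309.] [615. 516.]
padin [ 0.5334 -0.0816  0.075 ] [300. 319.] [400. 556.]
[ 0.46609967 -0.17751246  0.27412189]
```

View pics/w10c.png

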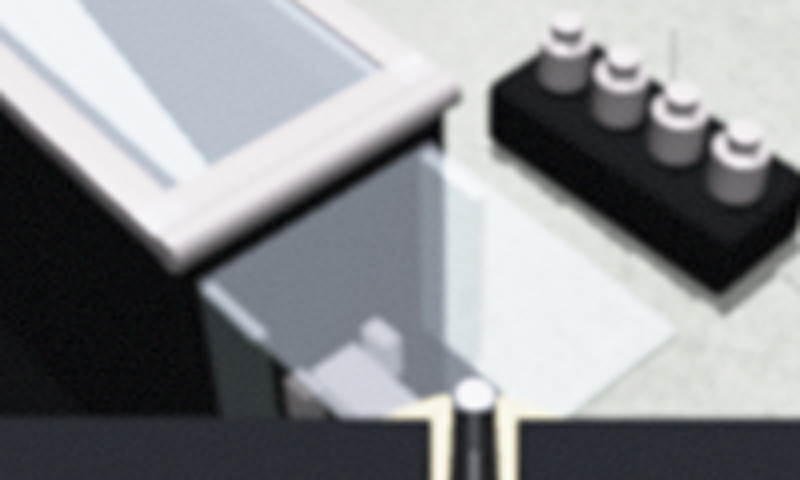

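```bash
python3 - <<'E'
from h import *
st()
c=robot.get_calibration('wrist')
i=robot.read_camera('wrist')[:,:,::-1].copy()
st()
b=cv2.resize(i[180:300,200:400],None,fx=4,fy=4,interpolation=cv2.INTER_CUBIC)
ct=robot.get_calibration('top');
t=cv2.imread('pics/top0.png'); tt=cv2.resize(t[210:260,240:340],None,fx=8,fy=8,interpolation=cv2.INTER_CUBIC)
g=lambda x,y,z:(np.array([.558,-.112,0])+x*np.array([1,-.014,0])+y*np.array([.014,1,0])+[0,0,z])
for poly in ([(-.038,0,.135),(.038,0,.135),(.038,.089,.135),(-.038,.089,.135)],[(-.025,.002,.075),(.025,.002,.075),(.025,.032,.075),(-.025,.032,.075)]):
    P=np.array([g(*p) for p in poly])
    cv2.polylines(b,[((proj(c,P)-[200,180])*4).astype(np.int32)],True,(0,0,255),1)
    cv2.polylines(tt,[((proj(ct,P)-[240,210])*8).astype(np.int32)],True,(0,0,255),1)
cv2.imwrite('pics/w11.png',b);cv2.imwrite('pics/t11.png',tt)
E
```

```text
t 17.95 pos [ 0.4661 -0.1775  0.2741] x [ 0.585  0.619 -0.524] yaw_y -42.9 tilt 58.38 F [-0.5  0.7  0.9] open 0.0003 q [-1.09  0.36  1.82  0.94  1.5  -0.7 ]
t 18.0 pos [ 0.4662 -0.1766  0.2745] x [ 0.584  0.62  -0.524] yaw_y -42.8 tilt 58.38 F [0.9 0.2 0.2] open 0.0007 q [-1.09  0.36  1.83  0.94  1.5  -0.7 ]
```

View pics/w11.png

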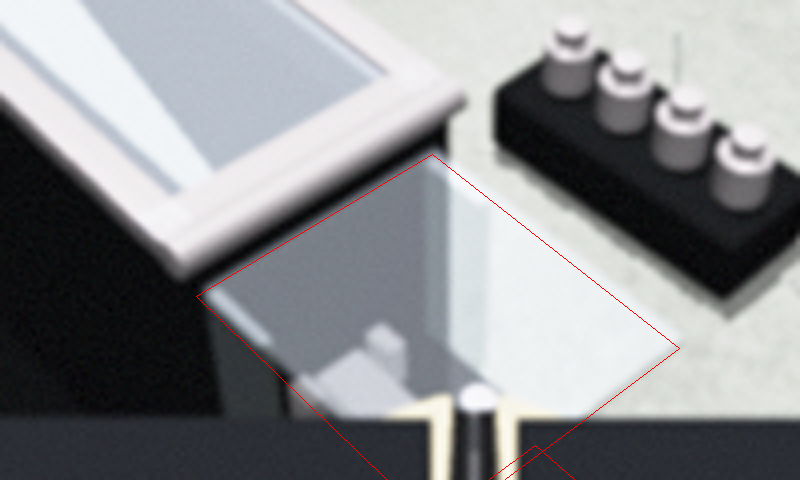

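View pics/t11.png

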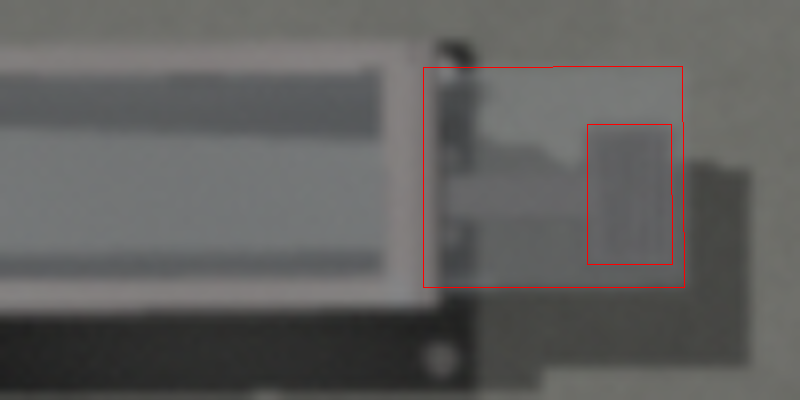

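```bash
python3 - <<'E'
from h import *
plan((0.486,-.173,.157),0,5)
E
```

```text
[15.1, 2.1, 18.4] 0.0
[15.1, 2.1, 18.4] 0.0
[15.1, 2.1, 18.4] 0.0
[15.1, 2.1, 18.4] 0.0
[15.1, 2.1, 18.4] 0.0
```

play_rows --moves '[[[0.015,0.002,0.0185,0,-1],[0.015,0.002,0.0185,0,-1],[0.015,0.002,0.0185,0,-1],[0.015,0.002,0.0185,0,-1],[0.015,0.002,0.0185,0,-1],[0,0,0,0,-1],[0,0,0,0,-1],[0,0,0,0,-1],[0,0,0,0,-1],[0,0,0,0,-1]]]'

```text
time: 19.0
tool_pos: [0.4897, -0.1648, 0.1649]
tool_rot: [3.1, 0.557, 0.815]
contact_force: [0.3, -0.8, -0.8]
opening: 0.0004
```

```bash
python3 - <<'E'
from h import *
st()
im=robot.read_camera('side')[:,:,::-1].copy(); cv2.imwrite('pics/s12.png',cv2.resize(im[120:300,230:470],None,fx=3,fy=3))
plan((.556,-.099,.092),0,5)
E
```

```text
t 19.0 pos [ 0.4897 -0.1648  0.1649] x [ 0.582  0.617 -0.529] yaw_y -42.1 tilt 58.08 F [ 0.3 -0.8 -0.8] open 0.0004 q [-1.03  0.54  1.91  1.01  1.31 -0.93]
[23.6, 0.5, 2.5] 0.0
[23.6, 0.5, 2.5] 0.0
[23.6, 0.5, 2.5] 0.0
[23.6, 0.5, 2.5] 0.0
[23.6, 0.5, 2.5] 0.0
```

View pics/s12.png

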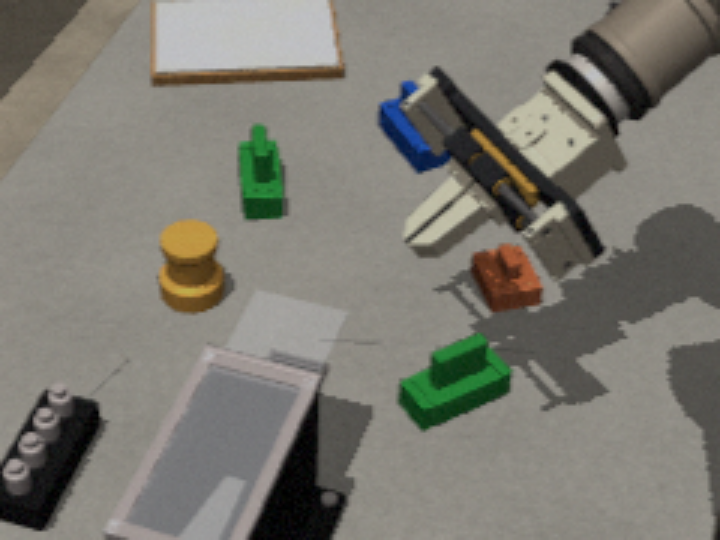

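play_rows --moves '[[[0.012,0,0.006,0,-1],[0.02,0,0.006,0,-1],[0.022,0.001,0.001,0,-1],[0.022,0.001,0,0,-1],[0.02,0,0,0,-1],[0.015,0,0,0,-1],[0,0,0,0,-1],[0,0,0,0,-1],[0,0,0,0,-1],[0,0,0,0,-1]]]'

```text
time: 20.05
tool_pos: [0.5539, -0.1016, 0.0886]
tool_rot: [3.1, 0.561, 0.811]
contact_force: [-0.2, 0.1, 0.2]
opening: 0.0002
```

```bash
python3 - <<'E'
from h import *
st()
im=robot.read_camera('side')[:,:,::-1].copy(); cv2.imwrite('pics/s13.png',cv2.resize(im[170:300,250:420],None,fx=4,fy=4))
im=robot.read_camera('top')[:,:,::-1].copy(); cv2.imwrite('pics/t13.png',cv2.resize(im[180:290,220:400],None,fx=4,fy=4))
plan((.556,-.099,.092),0,1)
s,Rm=T();print((Rm.T@[0,0,-.01]).round(4))
E
```

```text
t 20.05 pos [ 0.5539 -0.1016  0.0886] x [ 0.583  0.613 -0.532] yaw_y -42.3 tilt 57.84 F [-0.2  0.1  0.2] open 0.0002 q [-0.84  0.69  1.94  1.21  1.12 -1.05]
[1.1, -0.2, -4.7] 0.0
[ 0.0053 -0.0004  0.0085]
```

View pics/s13.png

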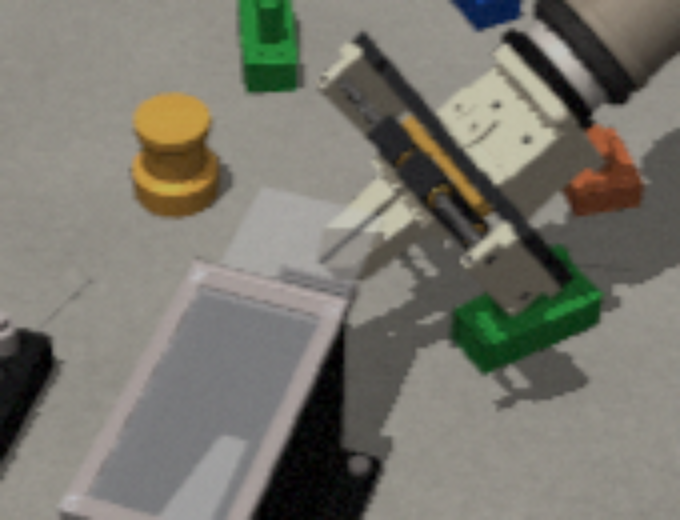

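View pics/t13.png

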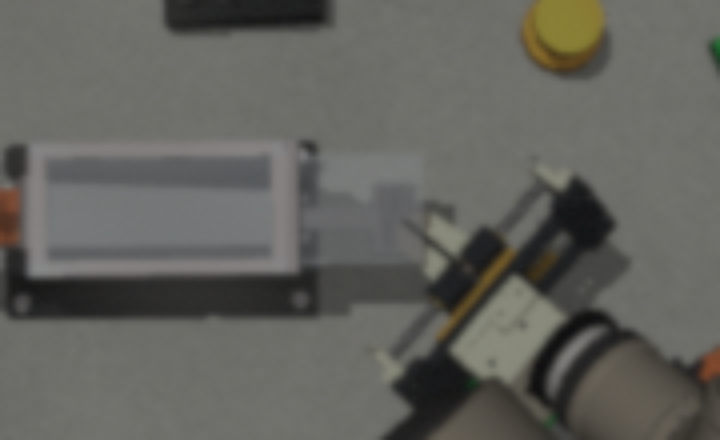

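play_rows --moves '[[[0.005,0,0.001,0,-1],[0.0025,0,0.004,0,-1],[0.0025,0,0.004,0,-1],[0.0025,0,0.004,0,-1],[0.0025,0,0.004,0,-1],[0.0025,0,0.004,0,-1],[0.0015,0,0.0025,0,-1],[0.001,0,0.002,0,-1],[0.001,0,0.002,0,-1],[0.001,0,0.002,0,-1]]]'

```text
time: 21.15
tool_pos: [0.558, -0.0988, 0.0669]
tool_rot: [3.09, 0.528, 0.81]
contact_force: [-11.6, -3.9, 18.6]
opening: 0.0008
```

```bash
python3 - <<'E'
from h import *
st()
im=robot.read_camera('side')[:,:,::-1].copy(); cv2.imwrite('pics/s14.png',cv2.resize(im[170:400,220:440],None,fx=2.6,fy=2.6))
st()
E
```

```text
t 21.15 pos [ 0.558  -0.0988  0.0669] x [ 0.596  0.626 -0.504] yaw_y -42.1 tilt 59.75 F [-11.6  -3.9  18.6] open 0.0008 q [-0.84  0.76  1.94  1.26  1.13 -1.13]
t 21.2 pos [ 0.558  -0.0988  0.0669] x [ 0.596  0.626 -0.503] yaw_y -42.1 tilt 59.77 F [-10.7  -4.   19.1] open 0.0004 q [-0.84  0.76  1.94  1.26  1.13 -1.13]
```

View pics/s14.png

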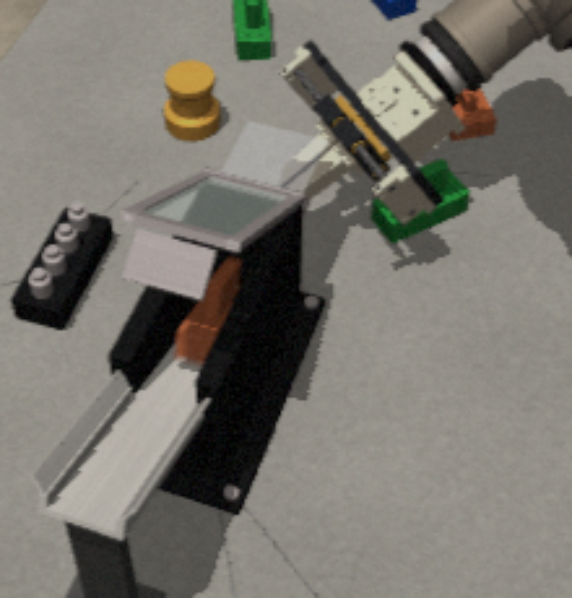

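play_rows --moves '[[[0.0005,0,0.001,0,-1],[0.0005,0,0.001,0,-1],[0.0005,0,0.001,0,-1],[0.0005,0,0.001,0,-1],[0.0005,0,0.001,0,-1],[0.0005,0,0.001,0,-1],[0.0005,0,0.001,0,-1],[0.0005,0,0.001,0,-1],[0.0005,0,0.001,0,-1],[0.0005,0,0.001,0,-1]]]'

```text
time: 22.2
tool_pos: [0.5576, -0.099, 0.0675]
tool_rot: [3.083, 0.502, 0.81]
contact_force: [-5.9, -2.0, 8.7]
opening: 0.0008
```

```bash
python3 - <<'E'
from h import *
st()
im=robot.read_camera('side')[:,:,::-1].copy(); cv2.imwrite('pics/s15.png',cv2.resize(im[170:400,220:440],None,fx=2.6,fy=2.6))
im=robot.read_camera('top')[:,:,::-1].copy(); cv2.imwrite('pics/t15.png',cv2.resize(im[190:290,160:360],None,fx=4,fy=4))
st()
E
```

```text
t 22.2 pos [ 0.5576 -0.099   0.0675] x [ 0.604  0.635 -0.481] yaw_y -42.0 tilt 61.25 F [-5.9 -2.   8.7] open 0.0008 q [-0.85  0.77  1.94  1.27  1.15 -1.16]
t 22.3 pos [ 0.5576 -0.099   0.0675] x [ 0.604  0.635 -0.481] yaw_y -42.0 tilt 61.25 F [-5.8 -1.5  9.7] open 0.0007 q [-0.85  0.77  1.94  1.27  1.15 -1.16]
```

View pics/s15.png

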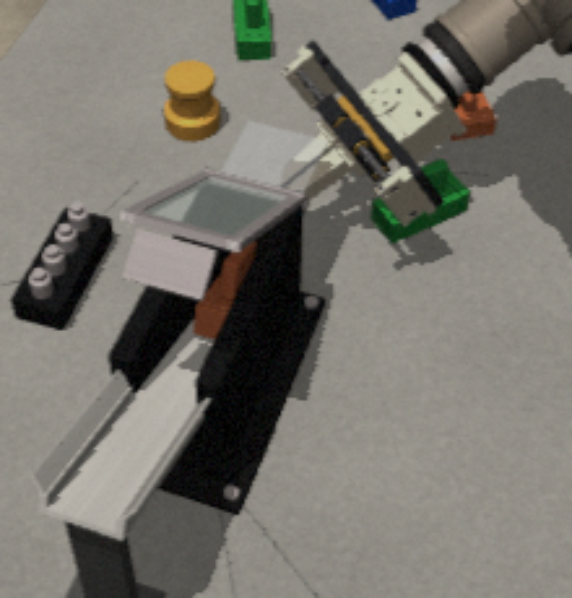

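View pics/t15.png

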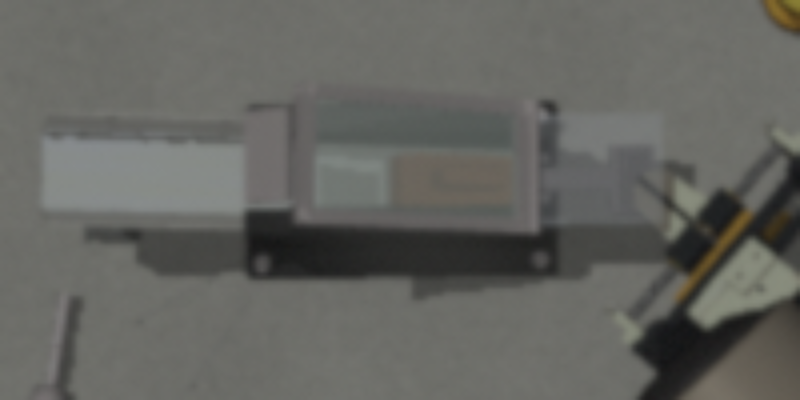

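```bash
python3 - <<'E'
from h import *
ct=robot.get_calibration('top'); p=[.5615,-.013,.104,.168]
for s in (-.115,-.136,-.15):
    for d in(.045,-.045):
        print(s,d,((proj(ct,[slide_pt(p,-.02,s+d,.028),slide_pt(p,.02,s+d,.028)])-[160,190])*4).round(0).tolist())
im=robot.read_camera('top')[:,:,::-1].copy(); cv2.imwrite('pics/t16.png',cv2.resize(im[205:255,210:310],None,fx=8,fy=8,interpolation=cv2.INTER_CUBIC))
st()
E
```

```text
-0.115 0.045 [[367.0, 203.0], [367.0, 146.0]]
-0.115 -0.045 [[489.0, 207.0], [489.0, 151.0]]
-0.136 0.045 [[396.0, 204.0], [396.0, 147.0]]
-0.136 -0.045 [[517.0, 207.0], [516.0, 152.0]]
-0.15 0.045 [[415.0, 204.0], [415.0, 148.0]]
-0.15 -0.045 [[535.0, 208.0], [535.0, 153.0]]
t 22.35 pos [ 0.5576 -0.099   0.0675] x [ 0.604  0.635 -0.481] yaw_y -42.0 tilt 61.25 F [-6.3 -3.1 10.5] open 0.0004 q [-0.85  0.77  1.94  1.27  1.15 -1.16]
```

View pics/t16.png

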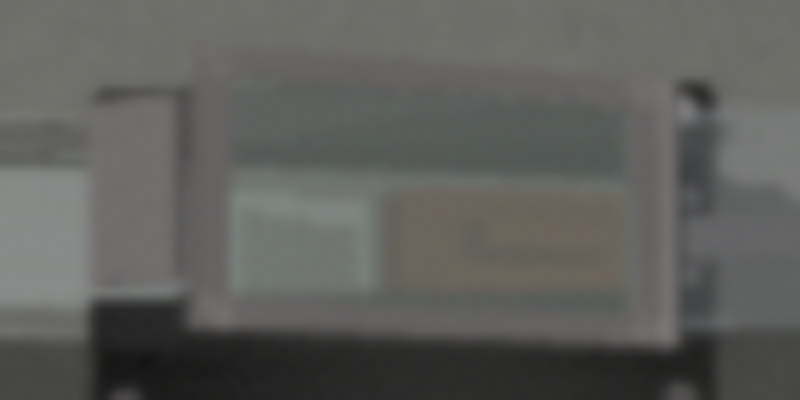

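play_rows --moves '[[[-0.0005,0,-0.001,0,-1],[-0.0005,0,-0.001,0,-1],[-0.0005,0,-0.001,0,-1],[-0.0005,0,-0.001,0,-1],[-0.0005,0,-0.001,0,-1],[-0.0005,0,-0.001,0,-1],[-0.0005,0,-0.001,0,-1],[-0.0005,0,-0.001,0,-1],[-0.0005,0,-0.001,0,-1],[-0.0005,0,-0.001,0,-1]]]'

```text
time: 23.35
tool_pos: [0.5574, -0.0998, 0.0853]
tool_rot: [3.077, 0.488, 0.806]
contact_force: [-0.4, -0.3, -0.7]
opening: 0.0001
```

```bash
python3 -c "
from h import *
st()"
```

```text
t 23.35 pos [ 0.5574 -0.0998  0.0853] x [ 0.611  0.638 -0.469] yaw_y -42.1 tilt 62.03 F [-0.4 -0.3 -0.7] open 0.0001 q [-0.86  0.74  1.95  1.26  1.17 -1.14]
```

play_rows --moves '[[[-0.01,0,0,0,-1],[-0.02,0,0,0,-1],[-0.025,0,0,0,-1],[-0.025,0,0,0,-1],[-0.025,0,0,0,-1],[-0.025,0,0,0,-1],[-0.025,0,0,0,-1],[-0.02,0,0,0,-1],[0,0,0,0,-1],[0,0,0,0,-1]]]'

```text
time: 24.35
tool_pos: [0.4429, -0.2183, 0.1693]
tool_rot: [3.08, 0.494, 0.806]
contact_force: [-0.1, -0.3, -0.1]
opening: 0.0003
```

```bash
python3 - <<'E'
from h import *
st()
im=robot.read_camera('side')[:,:,::-1].copy(); cv2.imwrite('pics/s17.png',im)
im=robot.read_camera('top')[:,:,::-1].copy(); cv2.imwrite('pics/t17.png',cv2.resize(im[160:340,150:430],None,fx=2.8,fy=2.8))
E
```

```text
t 24.35 pos [ 0.4429 -0.2183  0.1693] x [ 0.61   0.635 -0.474] yaw_y -42.1 tilt 61.71 F [-0.1 -0.3 -0.1] open 0.0003 q [-1.19  0.59  1.88  0.94  1.43 -1.02]
```

View pics/s17.png

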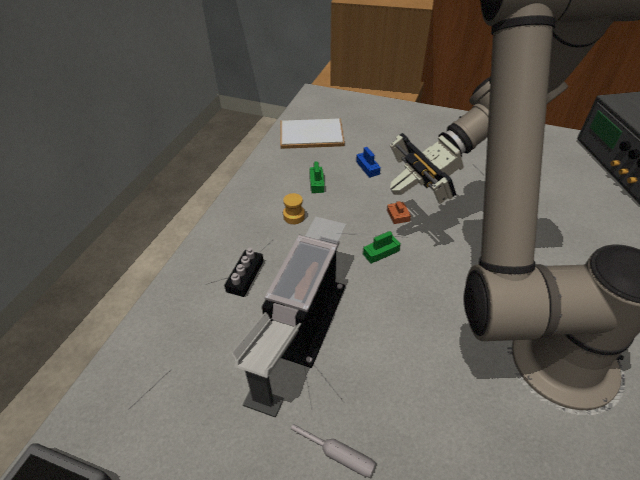

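View pics/t17.png

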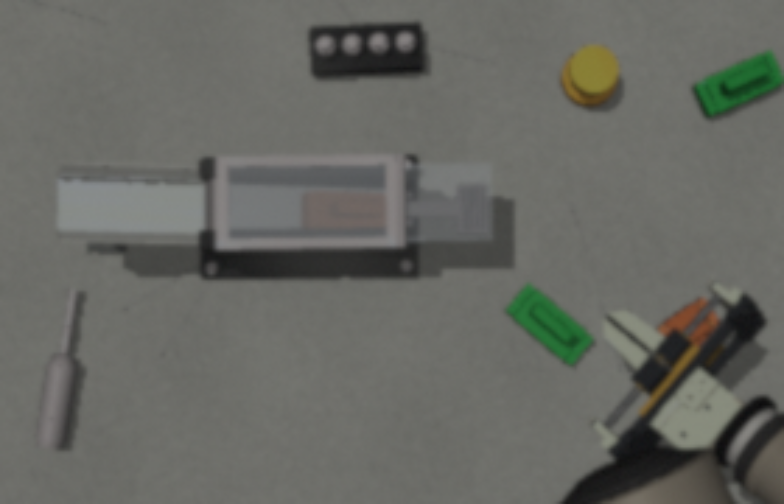

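The lid is shut, the carrier is inside against the stop, the bystanders have not moved and the robot is clear, so I'm handing in.

```bash
python3 -c "
from h import *
print(robot.hand_in()); st()"
```

```text
the job is handed in; nothing more can be done
None
the job is handed in; nothing more can be done
```

The long fuse carrier is inside the black case with the lid shut, and the job was handed in at about 24.5 s of the 54 s allowed. No verdict is reported, so the results below are from my own checks.

**What I did**
- I gripped the long red carrier by its fin, turned it square to the slide and let it pivot flat between the cheeks. Then I let go, and it lay against the shut apron.
- The moves only allow a turn about the tool's own axis. I got the tilt by pushing outward past the arm's reach, which left the tool tilted about 58°.
- With the closed fingers I reached in under the guard and pressed the lever to its stop with about 19 N. I held the lid up until the carrier had slid home, eased the lever up over about 1 s, and backed out.

**Last checks**
- **Carrier:** with the lid still raised, the top picture put its centre about 135 mm below the mouth, square in the slide. The final picture shows it in the same place.
- **Lid and robot:** the side and top pictures show the lid shut. The contact force read near zero at the end, with the tool well clear.
- **Bystanders:** the test plug, driver, short carrier and look-alikes appear where they started. The short carrier was partly hidden by the gripper in the last top picture but visible in the side one.

**Not measured or in disagreement**
- I did not measure the lid's closing speed; I estimate about 0.7 rad/s on average from the lever's travel.
- The camera estimates of the slide's mid-line differed by 2–4 mm, mostly because the arm was still settling. I corrected this against the picture while lowering.

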